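# Charge the press's queue lane

## Robot

A 6-joint arm with a two-finger parallel gripper is mounted at the origin on the work surface. World frame = base frame: x ahead of the robot, y to its left, z up, the work surface at z = 0. Lengths are in m, angles in rad, forces in N, time in s.
With the tool pointing down it reaches from about 0.4 to 0.925 m from the base axis. Payload 3.4 kg.
Tool frame: the origin (TCP) lies midway between the tips of the shut fingers; the grasp point (between the pads) lies arm.hold_point_z behind it (arm.hold_point_z is the distance from the TCP to the grasp point, in m); z points along the fingers, y is the direction in which the jaws open and shut (so a half turn about z gives the same grasp; the last joint's range is limited). The gripper opens to 85 mm and grips with 20 to 120 N. Pads are 22 mm wide; open, the fingers measure 114 mm over their backs; the gripper's body (76 mm by 85 mm) begins 54 mm behind the grasp point. The pads swing forward as they close: fully open they stand 13 mm farther back than shut.
Start: joints at [1.248, 0.307, 1.506, -0, 1.328, -0.073], TCP at [0.142, 0.557, 0.231] pointing down, gripper open.
Joint ranges: [-3.12, 3.12], [-1.05, 2.28], [0.14, 2.33], [-1.42, 4.57], [0.1, 2.73], [-2.68, 2.68]. Speed limits (rad/s): [2.57, 2.57, 3.14, 3.14, 3.14, 3.14].

## Interface

Orientations are given as a unit quaternion [w, x, y, z].
In Python, from station import monitor, vision, job, arm gives the robot as it stands.
- The arm moves only by the shell command python3 -m creep 'ROWS' [FORCE]. ROWS is JSON, one flat list of numbers, 7 for each row, row after row: the shift along the tool's x, y, z each as a share of 1 m, from -1 to 1, then the turn, a rotation vector about the tool's x, y, z each as a share of pi rad, from -1 to 1, then the closure in counts, from 0 (fully open) to 255 (shut). A call has 1 to 20 rows; each row is the pose to reach, as a shift and turn from the pose measured when the call began, along the tool's axes at that moment, turning the shorter way round; what a row does not reach only later rows make up. A row lasts 1/10 s, in which the tool goes at most 50 mm and 8.59 degrees, less where a joint would pass 70% of its speed; a pose out of reach is approached as far as the arm can. A call with a number of a shift or a turn outside -1 to 1 is refused whole. A call with a gripper value outside its range is refused whole. The fingers move at their own pace and stop on an object; FORCE is the grip in N (left out, the last holds). Time passes only in rows, so rows that repeat a pose let the fingers close. It gives the time, the measured TCP pose, the force and the opening at its end, in the units of the state.
- monitor.read_state(): the state, without advancing time (a new reading comes with each control period).
- vision.snapshot(name): name is "scene" or "top" or "wrist"; returns a dict with "img" (384x512x3 uint8, red, green, blue), "intrinsics" (3x3 intrinsics, pixels), "R" (3x3) and "t" (3): a world point X has camera coordinates R X + t; the wrist camera has in their place "tool_from_camera" (4x4, takes a point from camera to tool coordinates, whose origin is the TCP and whose axes are the flange's). Camera axes: x right, y down, z forward; pixel columns grow to the right and rows downward; lengths in m; the calibration is good to about 2 mm. A picture is of the moment at which its call begins: read the wrist's pose just before it. There is no depth.
- job.close_job(): hands the job in, once; it reports no verdict.
The state is a dict: "time_s": time; "joint_positions": joint angles; "joint_vel": joint speeds; "effort": joint torques, N m; "eef_pos": TCP position; "eef_rot": TCP orientation; "wrist_force": force on the tool from outside, world axes, zero at the start; "ft_torque": the same for the moment, N m; "opening": finger opening in m.
Only numpy, scipy, OpenCV 4.12 (cv2) and the standard library are available. Lean on these libraries where they do the work, as an engineer would, in place of code of your own. Each camera call takes 0.05 s, during which the arm holds its last target.

## Task

Take the hand pusher and with its nose push the five toys on their square carriers, as one straight row, into the press's queue lane against the spring plunger until the side catch has snapped in behind the last one and the row goes solid against the end stop: press it home firmly, with about 15 N and never over 20 N, then back off so that the catch holds the row. Keep the row in line and push the carriers with nothing but the pusher. Finally stand the pusher upright on the bench beside the lane, clear of its bed plate, let go of it, and leave everything else where it is.

Things in the scene. Friction and masses are not known exactly. Their poses are not given: they have to be found in the camera images.
- lane: Queue lane fixed to the bench, place and yaw vary. Dark grey bed plate 100 mm wide (lane x), y from -320 to +310 mm, upper face 6 mm over the bench. Origin: bench level, centre line, under the catch face; z up. Carriers travel towards lane -y. Two steel rails 12 mm high, 42 mm apart inside, from y = -250 to +26 mm. Grey catch housing 21 mm high at x = 29 to 66, y = -10 to 30 mm.
- mouth (a point): On the centre line on the bed's upper face at the outer end of the flared mouth plates (lane y = +70 mm), where the mouth is about 66 mm wide; it narrows to 42 mm at y = +25 mm. From here to y = +310 mm the bed is open, without rails: the row starts here. Axes as the lane's.
- catch_line (a point): On the centre line on the bed's upper face, in the plane of the catch face (lane y = 0, axes as the lane's). A last carrier that is caught has its origin at about y = -20 mm from here. The press, 0.5 m tall, stands beyond the lane's far end, from y = -340 mm on.
- catch_tip (a point): Tip of the brass side catch: a sprung sliding tooth in the +x rail, jutting 6.5 mm into the lane, ramp from y = +24 to 0 mm, square face at y = 0. Carriers push it aside (1.5 to 3 N), felt as a few newtons of drag. It snaps out when the last carrier's rear face has passed y = 0, if nothing blocks it: the 22 mm wide nose within 2 mm of the centre line clears it. The point moves with the tooth.
- plunger (a joint): Travel of the red spring plunger at the lane's far end, m: 0 at rest (face at lane y = -178 mm), growing as the first carrier presses it towards lane -y. Spring force 4 N at rest plus 0.1 N per mm: about 6 N when the row reaches the catch (0.022), 7 to 11 N with the drag of row and catch. It pushes the row back out if the last carrier is not caught.
- plunger_face (a point): Centre of the plunger's face. Beside it stand the two hard lugs of the end stop, set by hand for each batch and not reported: the row goes solid 2 to 10 mm after the catch can snap, and the force then climbs steeply: feel for it. When pushing slowly (10 mm/s), 13 N or more at the pusher with the last carrier past the catch means solid: that is home.
- pusher: Hand pusher, 0.2 kg, loose, of slippery plastic like the carriers: blue bar 105 mm long, 22 wide, 18 high, its x pointing along the bar to the nose; wide foot 50 mm across, 8 mm high, from x = -30 to +10 mm; tail at x = -30 mm. Origin on the underside beneath the handle's centre, z up. Starts upright on the bench on the lane's +x side, nose roughly towards lane -y.
- pusher_nose (a point): Centre of the pusher's flat black-padded nose face (22 mm wide, 18 mm high), 75 mm ahead of and 9 mm above its origin (axes as the pusher's).
- pusher_handle (a point): On the axis of the upright orange handle, 55 mm above the pusher's underside: a good height to grip. The handle is 22 by 22 mm in plan, sides along the pusher's x and y, centred over its origin, from 18 to 80 mm high.
- carrier1: Toy on its carrier, about 70 g: ivory square carrier 40 by 40 mm, 16 mm high; on it a banded pink-yellow-pink cone cup (33 mm across at its foot), 61 mm high in all. Origin: centre of the underside, z up, x and y along its sides. Starts in the row on the open bed, within 10 mm of the centre line, nearly square to it, gaps 1 to 9 mm; the order of the toys varies.
- carrier2: Toy on its carrier, about 70 g: ivory square carrier 40 by 40 mm, 16 mm high; on it a banded mint-lilac-mint cone cup (33 mm across at its foot), 61 mm high in all. Origin: centre of the underside, z up, x and y along its sides. Starts in the row on the open bed, within 10 mm of the centre line, nearly square to it, gaps 1 to 9 mm; the order of the toys varies.
- carrier3: Toy on its carrier, about 70 g: ivory square carrier 40 by 40 mm, 16 mm high; on it a banded yellow-sky blue-yellow cone cup (33 mm across at its foot), 61 mm high in all. Origin: centre of the underside, z up, x and y along its sides. Starts in the row on the open bed, within 10 mm of the centre line, nearly square to it, gaps 1 to 9 mm; the order of the toys varies.
- carrier4: Toy on its carrier, about 70 g: ivory square carrier 40 by 40 mm, 16 mm high; on it a banded lilac-pink-lilac cone cup (33 mm across at its foot), 61 mm high in all. Origin: centre of the underside, z up, x and y along its sides. Starts in the row on the open bed, within 10 mm of the centre line, nearly square to it, gaps 1 to 9 mm; the order of the toys varies.
- carrier5: Toy on its carrier, about 70 g: ivory square carrier 40 by 40 mm, 16 mm high; on it a banded sky blue-mint-sky blue cone cup (33 mm across at its foot), 61 mm high in all. Origin: centre of the underside, z up, x and y along its sides. Starts in the row on the open bed, within 10 mm of the centre line, nearly square to it, gaps 1 to 9 mm; the order of the toys varies.
- spare_carrier: An empty carrier like the others but without a cone, 34 mm high; leave it.
- loose_cone: A loose cone cup 42 mm high, 33 mm across; leave it.
- disc_a: A white double disc 88 mm across with a hub and post 49 mm high; leave it. Origin under its centre.
- disc_b: A second such disc; leave it.
- tape_dispenser: A blue tape dispenser with an orange reel, 110 by 50 mm, 78 mm high; leave it.
- pin_jar: A jar 60 mm across, 85 mm high; leave it.
Mind the look-alikes: they are no part of the job. Leave any orange or red look-alike of the carrier5 alone.

How it is judged:
On the way, in this order (a step that is already met when the one before it is completed fails the run):
1. the row is pushed with the hand pusher until its first carrier has pressed the spring plunger in by 8 mm (value of joint plunger above 0.008 m and (contact force between pusher and carrier1 above 0.5 N or contact force between pusher and carrier2 above 0.5 N or contact force between pusher and carrier3 above 0.5 N or contact force between pusher and carrier4 above 0.5 N or contact force between pusher and carrier5 above 0.5 N)), for 0.05 s.
2. with all five carriers past the catch the row is pressed home: the pusher bears on the last carrier with more than 12 N (y of each of carrier1, carrier2, carrier3, carrier4, carrier5 in the frame of catch_line below -0.0175 m and (contact force between pusher and carrier1 above 12 N or contact force between pusher and carrier2 above 12 N or contact force between pusher and carrier3 above 12 N or contact force between pusher and carrier4 above 12 N or contact force between pusher and carrier5 above 12 N)), for 0.1 s.
At the end, for the whole second after the job is handed in: All five carriers stand in the lane behind the catch (each origin at least 17.5 mm past the catch face, plunger in by over 18 mm) and the pusher stands upright (within 0.1 rad) on the bench, its origin at least 75 mm from the lane's centre line; all at rest and released (y of each of carrier1, carrier2, carrier3, carrier4, carrier5 in the frame of catch_line below -0.0175 m and value of joint plunger above 0.018 m and linear speed of each of carrier1, carrier2, carrier3, carrier4, carrier5, pusher below 0.01 m/s and angle between pusher's own z axis and vertical below 0.1 rad and height (world z) of pusher below 0.004 m and (x of pusher in the frame of lane above 0.075 m or x of pusher in the frame of lane below -0.075 m)); the robot touches nothing.
It fails at once if the pusher presses a carrier with more than 21 N (contact force between pusher and carrier1 above 21 N or contact force between pusher and carrier2 above 21 N or contact force between pusher and carrier3 above 21 N or contact force between pusher and carrier4 above 21 N or contact force between pusher and carrier5 above 21 N).
It fails at once if the gripper or arm pushes a carrier or its toy (contact force between any of the fingers, the arm and carrier1 above 1 N or contact force between any of the fingers, the arm and carrier2 above 1 N or contact force between any of the fingers, the arm and carrier3 above 1 N or contact force between any of the fingers, the arm and carrier4 above 1 N or contact force between any of the fingers, the arm and carrier5 above 1 N).
It fails at once if the row buckles or splays: a carrier gets 15 mm off the lane's centre line, turns more than 0.3 rad or tips more than 0.3 rad (x of any of carrier1, carrier2, carrier3, carrier4, carrier5 in the frame of lane above 0.015 m or x of any of carrier1, carrier2, carrier3, carrier4, carrier5 in the frame of lane below -0.015 m or angle between the x axis of any of carrier1, carrier2, carrier3, carrier4, carrier5 and the x axis of lane, either way round above 0.3 rad or angle between any of carrier1, carrier2, carrier3, carrier4, carrier5's own z axis and vertical above 0.3 rad).
It fails at once if a thing that is not part of the job is moved by more than 20 mm (distance of any of spare_carrier, loose_cone, disc_a, disc_b, tape_dispenser, pin_jar from where it was at the start of the episode above 0.02 m).
It also fails if it takes over 72 s, if anything falls off the work surface, if the arm or the gripper's body presses on something with over 40 N, if the wrist force passes 120 N, or if a joint passes its speed limit or range.

## Working session

There is one attempt and no reset: what is moved stays moved. The work goes in short steps, Python scripts to look and compute and a shell command to move; the robot and the scene stay as the last step left them, time stands still between calls to the robot, and variables do not carry over. Pictures are saved under pics/ and viewed, and the job is handed in when it is done.

```bash
ls -la; mkdir -p pics
python3 - <<'E'
from station import monitor, vision, job, arm
import cv2
print(monitor.read_state()); print([ (a,getattr(arm,a)) for a in dir(arm) if a[0]!='_'])
for n in ("scene","top","wrist"):
    s=vision.snapshot(n); cv2.imwrite(f"pics/{n}0.png",s["img"][:,:,::-1])
    print(n,s["intrinsics"], s.get("R"),s.get("t"),s.get("tool_from_camera"))
E
```

```text
total 12
drwxr-xr-x  3 agent agent 4096 Dec  6 14:20 .
drwxr-xr-x 23 root  root  4096 Dec  6 14:20 ..
drwxr-xr-x  2 agent agent 4096 Dec  6 14:20 pics
{'time_s': 0.0, 'joint_positions': array([ 1.24751282e+00,  3.07585743e-01,  1.50767597e+00,  5.31819386e-05,
        1.32841802e+00, -7.35275323e-02]), 'joint_vel': array([ 0.00166706,  0.00069561,  0.00143588, -0.000583  , -0.00159542,
       -0.0007155 ]), 'effort': array([ 1.64928450e-03, -4.57560647e+01, -2.51918310e+01, -3.06235233e-05,
        1.33440309e-02,  9.22337449e-06]), 'eef_pos': array([0.14191733, 0.55648413, 0.23037279]), 'eef_rot': array([-2.30989342e-04,  1.24559963e-01,  9.92211533e-01, -1.01798215e-03]), 'wrist_force': array([ 0.43402121, -0.47358814, -0.04557684]), 'ft_torque': array([0.00343055, 0.02570942, 0.00662247]), 'opening': 0.08492923290962473}
[('MotionError', <class 'station.MotionError'>), ('hold_point_z', 0.0187)]
scene [[409.98476306   0.         253.18550425]
 [  0.         409.98476306 189.47147394]
 [  0.           0.           1.        ]] [[-0.63309014  0.77397709  0.01250337]
 [ 0.62874133  0.52357952 -0.57493376]
 [-0.45153206 -0.35612351 -0.81810442]] [ 0.30859539 -0.29693339  1.30847049] None
top [[482.22935334   0.         260.83404598]
 [  0.         482.22935334 193.5015076 ]
 [  0.           0.           1.        ]] [[-0.00377022 -0.99998512  0.00394194]
 [-0.9979099   0.00350804 -0.06452541]
 [ 0.06451062 -0.00417698 -0.99790828]] [-0.00777237  0.49963676  1.30078614] None
wrist [[320.07938707   0.         253.63699943]
 [  0.         320.07938707 195.80998132]
 [  0.           0.           1.        ]] None None [[ 1.57432768e-03 -9.46165808e-01 -3.23678522e-01  8.42897542e-02]
 [ 9.99998051e-01  1.87519298e-03 -6.17646383e-04  3.63116283e-04]
 [ 1.19135558e-03 -3.23676919e-01  9.46166916e-01 -1.42227241e-01]
 [ 0.00000000e+00  0.00000000e+00  0.00000000e+00  1.00000000e+00]]
```

View pics/scene0.png

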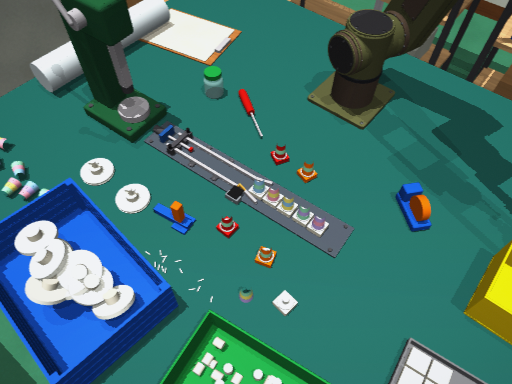

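View pics/top0.png

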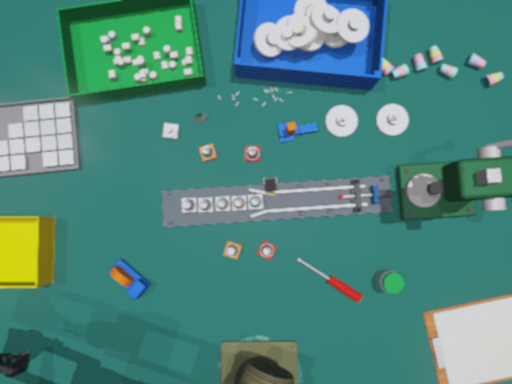

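View pics/wrist0.png

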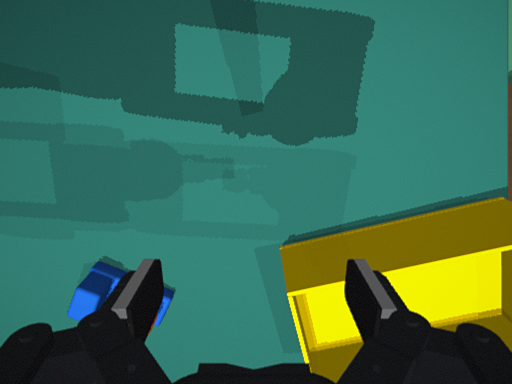

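```bash
cat > h.py <<'E'
import numpy as np, cv2
from station import monitor, vision
from scipy.spatial.transform import Rotation as Rn
def snap(name,f):
    st=monitor.read_state(); s=vision.snapshot(name); s['st']=st
    cv2.imwrite(f,s["img"][:,:,::-1]); np.save(f.replace('.png','.npy'),{k:s[k] for k in s if k!='img'},allow_pickle=True); return s
def load(f): return np.load(f.replace('.png','.npy'),allow_pickle=True).item()
def T(st):
    q=st['eef_rot']; return Rn.from_quat([q[1],q[2],q[3],q[0]]).as_matrix(), np.array(st['eef_pos'])
def ext(s):
    if s.get('R') is not None: return np.array(s['R']),np.array(s['t'])
    A=np.array(s['tool_from_camera']); R0,p=T(s['st'])
    Rc=R0@A[:3,:3]; c=R0@A[:3,3]+p
    return Rc.T,-Rc.T@c
def ray(s,uv):
    R,t=ext(s); d=np.linalg.inv(s['intrinsics'])@np.array([uv[0],uv[1],1.]); return -R.T@t, R.T@d
def atz(s,uv,z):
    c,d=ray(s,uv); return c+d*(z-c[2])/d[2]
def proj(s,X):
    R,t=ext(s); p=s['intrinsics']@(R@np.array(X)+t); return p[:2]/p[2]
def tri(obs):
    A=np.zeros((3,3));b=np.zeros(3)
    for s,uv in obs:
        c,d=ray(s,uv); d=d/np.linalg.norm(d); P=np.eye(3)-np.outer(d,d); A+=P;b+=P@c
    return np.linalg.solve(A,b)
def crop(f,out,x0,y0,x1,y1,k):
    im=cv2.imread(f)[y0:y1,x0:x1]; cv2.imwrite(out,cv2.resize(im,None,fx=k,fy=k,interpolation=cv2.INTER_CUBIC))
E
python3 - <<'E'
from h import *
s=snap('top','pics/top1.png'); s2=snap('scene','pics/scene1.png')
crop('pics/top1.png','pics/top1a.png',155,165,285,260,6)
crop('pics/top1.png','pics/top1b.png',265,110,400,225,5)
crop('pics/scene1.png','pics/scene1a.png',140,120,360,260,3)
crop('pics/scene1.png','pics/scene1b.png',140,180,220,240,8)
E
```

```text
(no output)
```

View pics/top1a.png

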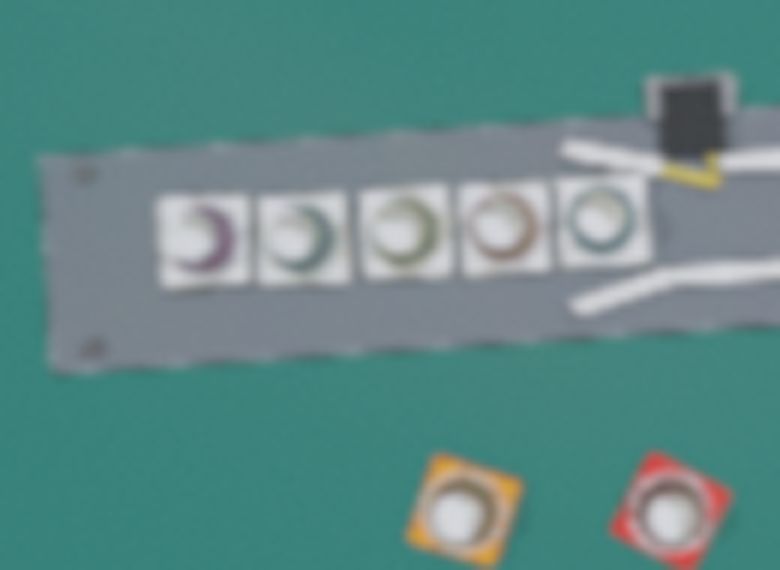

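View pics/top1b.png

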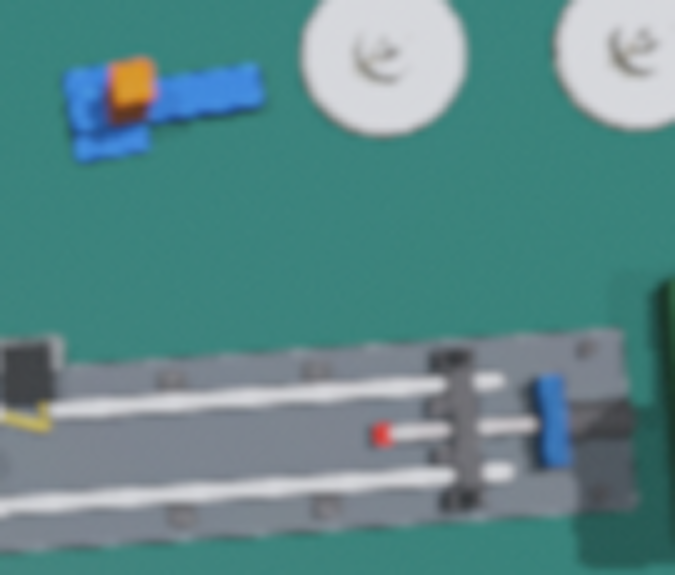

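View pics/scene1a.png

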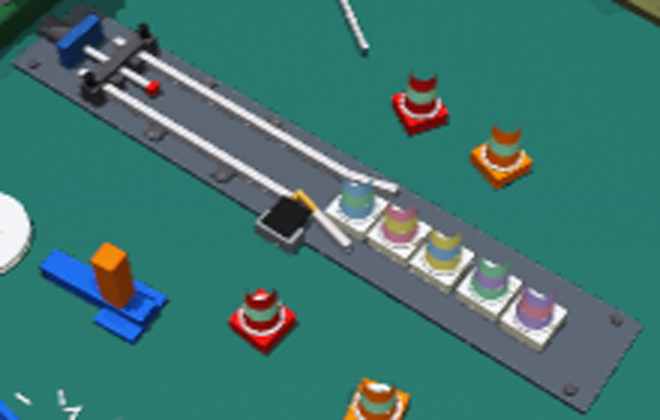

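View pics/scene1b.png

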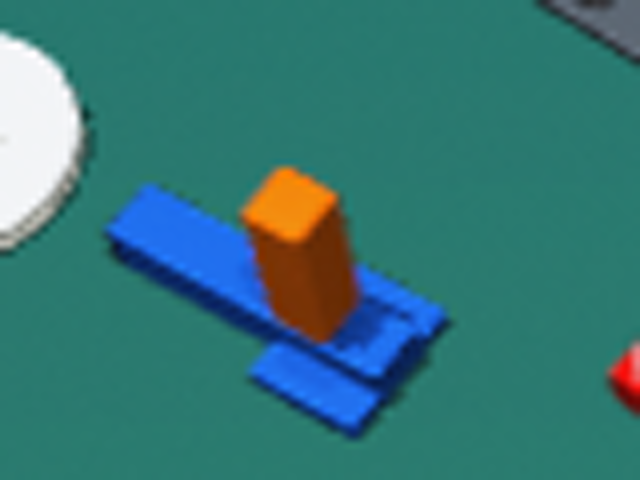

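```bash
cat > fit.py <<'E'
from h import *
from scipy.optimize import least_squares
a=load('pics/top1.png'); b=load('pics/scene1.png')
def px(uv,k,x0,y0): return np.array([(uv[0]+.5)/k-.5+x0,(uv[1]+.5)/k-.5+y0])
L=[]
B=[(.05,.31),(-.05,.31),(.05,-.32),(-.05,-.32)]
obs=[(a,px((40,155),6,155,165),0),(a,px((50,372),6,155,165),1),(a,px((622,330),5,265,110),2),(a,px((633,510),5,265,110),3),
 (b,px((587,412),3,140,120),0),(b,px((640,325),3,140,120),1),(b,px((15,65),3,140,120),2)]
def X(p,l,z): c,s=np.cos(p[2]),np.sin(p[2]); return np.array([p[0]+c*l[0]-s*l[1],p[1]+s*l[0]+c*l[1],z])
f=lambda p: np.concatenate([proj(s,X(p,B[i],.006))-uv for s,uv,i in obs])
r=least_squares(f,[.5,0,0]); print(r.x,r.fun.reshape(-1,2).round(2))
def lane(w):
    p=r.x; d=np.array(w[:2])-p[:2]; c,s=np.cos(p[2]),np.sin(p[2]); return np.array([c*d[0]+s*d[1],-s*d[0]+c*d[1]])
if __name__=='__main__':
    h=tri([(a,px((133,76),5,265,110)),(b,px((290,206),8,140,180))]); print('handle top',h,lane(h))
    n=[px((u,v),5,265,110) for u,v in((260,66),(264,104))]
    N=[atz(a,q,.018) for q in n]; print('nose corners',N,[lane(q) for q in N])
    n=[px((u,v),8,140,180) for u,v in((150,184),(107,232))]
    N=[atz(b,q,.018) for q in n]; print('nose corners',N,[lane(q) for q in N])
    # carriers top face z .022
    for u,v in ((204,241),(305,239),(406,232),(506,228),(603,222)):
        w=atz(a,px((u,v),6,155,165),.022); print('carr',w,lane(w))
E
python3 fit.py
```

```text
[ 0.47926305 -0.04490584  0.06150586] [[-1.2  -0.14]
 [-0.97  0.06]
 [-0.92 -0.1 ]
 [-0.13  0.05]
 [-1.31 -0.26]
 [ 0.67 -0.75]
 [-1.69 -1.86]]
handle top [ 0.67492855 -0.08813615  0.07632352] [ 0.19263828 -0.05517555]
nose corners [array([ 0.69409598, -0.16392626,  0.018     ]), array([ 0.67293333, -0.16589089,  0.018     ])] [array([ 0.20711086, -0.13200051]), array([ 0.18586747, -0.13266063])]
nose corners [array([ 0.67484222, -0.15971322,  0.018     ]), array([ 0.69597693, -0.15679943,  0.018     ])] [array([ 0.18815247, -0.12661197]), array([ 0.20942633, -0.12500278])]
carr [0.46933452 0.18657006 0.022     ] [0.00431839 0.23164849]
carr [0.4700749 0.1409237 0.022    ] [0.00225163 0.18604293]
carr [0.47307908 0.09526385 0.022     ] [0.00244354 0.14028476]
carr [0.47472787 0.05003075 0.022     ] [0.00130887 0.09503584]
carr [0.47728837 0.00613225 0.022     ] [0.00116621 0.05106296]
```

```bash
cat > go.py <<'E'
from h import *
import sys
def go(p,yaw=None):
    st=monitor.read_state(); R,c=T(st)
    d=R.T@(np.array(p)-c)
    y=np.arctan2(R[1,1],R[0,1])
    if yaw is None: yaw=y
    Rd=np.array([[np.sin(yaw),np.cos(yaw),0],[-np.cos(yaw),np.sin(yaw),0],[0,0,-1]])
    # columns: tool x = ( sin,-cos)?, tool y=(cos,sin), z down
    Rd=np.array([[-np.sin(yaw),np.cos(yaw),0],[np.cos(yaw),np.sin(yaw),0],[0,0,-1]])
    rv=Rn.from_matrix(R.T@Rd).as_rotvec()
    print('t',round(st['time_s'],2),'pos',c.round(4),'yaw',round(y,4),'shift',d.round(4),'turn/pi',(rv/np.pi).round(4),'F',st['wrist_force'].round(2),'open',round(st['opening'],4))
if __name__=='__main__':
    v=[float(x) for x in sys.argv[1:]]
    go(v[:3],v[3] if len(v)>3 else None)
E
python3 go.py 0.675 -0.09 0.20 1.687
```

```text
t 0.25 pos [0.1421 0.5568 0.2308] yaw 1.321 shift [-0.6763 -0.495   0.0313] turn/pi [-3.000e-04 -1.000e-04 -1.165e-01] F [ 0.39 -0.29 -0.31] open 0.0855
```

Candidates for the pusher: blue/orange tape dispenser (top 128,279), blue plunger knob (top 375,195), and the blue bar with foot and orange handle (top 297,129; scene 176,212). The close crop shows the foot, bar and square orange handle, so that last one is the pusher. Row order from the last carrier (mouth is the other end): lilac, mint, yellow, pink, sky. The red and orange cones are look-alikes.

```bash
python3 -m creep '[-0.676,-0.495,0.031,0,0,-0.1165,0,-0.676,-0.495,0.031,0,0,-0.1165,0,-0.676,-0.495,0.031,0,0,-0.1165,0,-0.676,-0.495,0.031,0,0,-0.1165,0,-0.676,-0.495,0.031,0,0,-0.1165,0,-0.676,-0.495,0.031,0,0,-0.1165,0,-0.676,-0.495,0.031,0,0,-0.1165,0,-0.676,-0.495,0.031,0,0,-0.1165,0,-0.676,-0.495,0.031,0,0,-0.1165,0,-0.676,-0.495,0.031,0,0,-0.1165,0,-0.676,-0.495,0.031,0,0,-0.1165,0,-0.676,-0.495,0.031,0,0,-0.1165,0,-0.676,-0.495,0.031,0,0,-0.1165,0,-0.676,-0.495,0.031,0,0,-0.1165,0,-0.676,-0.495,0.031,0,0,-0.1165,0,-0.676,-0.495,0.031,0,0,-0.1165,0,-0.676,-0.495,0.031,0,0,-0.1165,0,-0.676,-0.495,0.031,0,0,-0.1165,0,-0.676,-0.495,0.031,0,0,-0.1165,0,-0.676,-0.495,0.031,0,0,-0.1165,0]'
python3 - <<'E'
from h import *
s=snap('wrist','pics/w1.png'); print(T(s['st'])); crop('pics/w1.png','pics/w1a.png',130,80,390,275,3)
E
python3 go.py 0.675 -0.09 0.20 1.687
```

```text
time_s: 2.25
eef_pos: [0.6737, -0.089, 0.1999]
eef_rot: [-0.001, -0.058, 0.998, 0.0]
wrist_force: [0.3, -0.9, -0.2]
opening: 0.0852
(array([[-9.93211044e-01, -1.16309446e-01, -1.98347671e-03],
       [-1.16309563e-01,  9.93213010e-01, -5.65208797e-05],
       [ 1.97658879e-03,  1.74560147e-04, -9.99998031e-01]]), array([ 0.67365025, -0.0889912 ,  0.1998907 ]))
t 2.3 pos [ 0.6736 -0.0886  0.2002] yaw 1.688 shift [-0.0012 -0.0015  0.0002] turn/pi [-0.     -0.0005  0.0003] F [-0.32 -0.08 -0.46] open 0.085
```

View pics/w1.png

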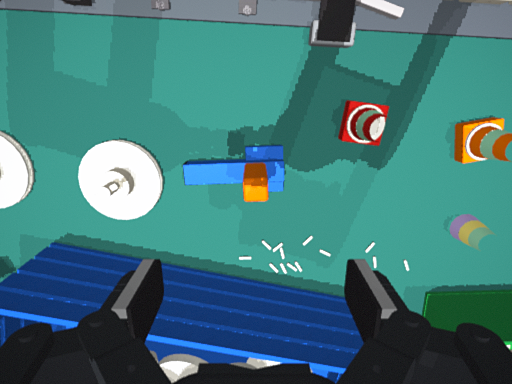

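Run:
```python
from h import *
crop('pics/w1.png','pics/w1a.png',170,130,300,215,6)
```

```text
(no output)
```

View pics/w1a.png

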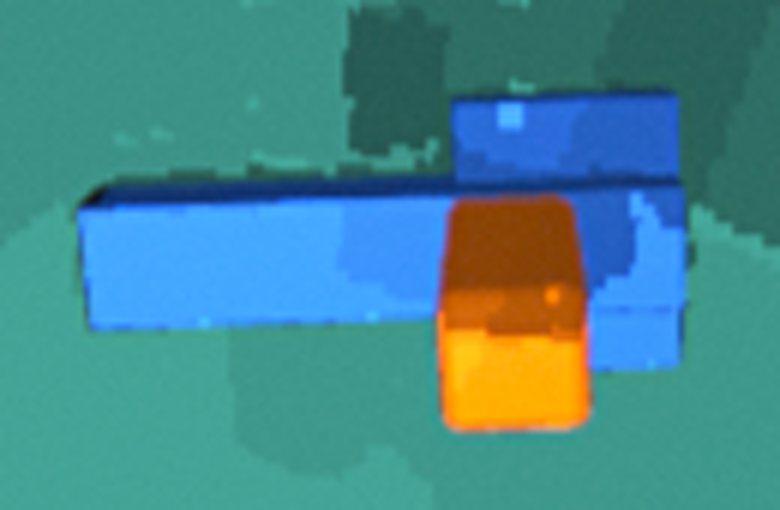

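Run:
```python
from fit import *
w=load('pics/w1.png')
q=lambda u,v:px((u,v),6,170,130)
P=[atz(w,q(*x),.018) for x in((80,210),(90,330),(685,185),(685,308))]
for p in P: print(p)
n=(P[0]+P[1])/2;t=(P[2]+P[3])/2; d=t-n; print('len',np.linalg.norm(d),'yaw',np.arctan2(d[1],d[0]),'origin',n+d*75/105)
print('htop w only',atz(w,q(515,358),.08))
print('tri',tri([(w,q(515,358)),(a,px((133,76),5,265,110)),(b,px((290,206),8,140,180))]),tri([(w,q(515,358)),(b,px((290,206),8,140,180))]))
```

```text
[ 0.47926305 -0.04490584  0.06150586] [[-1.2  -0.14]
 [-0.97  0.06]
 [-0.92 -0.1 ]
 [-0.13  0.05]
 [-1.31 -0.26]
 [ 0.67 -0.75]
 [-1.69 -1.86]]
[ 0.67439337 -0.16220441  0.018     ]
[ 0.695835   -0.15943063  0.018     ]
[ 0.65772135 -0.05914999  0.018     ]
[ 0.6794656  -0.05589977  0.018     ]
len 0.1046054657633004 yaw 1.7293939113633319 origin [ 0.67331368 -0.08703706  0.018     ]
htop w only [ 0.67266335 -0.08706181  0.08      ]
tri [ 0.67458258 -0.0877087   0.07630232] [ 0.67365838 -0.08662892  0.07600027]
```

```bash
python3 go.py 0.673 -0.087 0.028 1.729
```

```text
t 2.3 pos [ 0.6736 -0.0886  0.2002] yaw 1.688 shift [0.0002 0.0017 0.1722] turn/pi [-0.     -0.0005 -0.0131] F [-0.32 -0.08 -0.46] open 0.085
```

```bash
python3 -m creep '[0,0.002,0.04,0,0,-0.013,0,0,0.002,0.08,0,0,-0.013,0,0,0.002,0.12,0,0,-0.013,0,0,0.002,0.15,0,0,-0.013,0,0,0.002,0.165,0,0,-0.013,0,0,0.002,0.172,0,0,-0.013,0,0,0.002,0.172,0,0,-0.013,0,0,0.002,0.172,0,0,-0.013,0]'
python3 - <<'E'
from h import *
s=snap('wrist','pics/w2.png')
E
python3 go.py 0.673 -0.087 0.028 1.729
```

```text
time_s: 3.1
eef_pos: [0.6745, -0.0866, 0.03]
eef_rot: [0.001, -0.079, 0.997, -0.0]
wrist_force: [0.8, 0.1, -0.4]
opening: 0.0855
t 3.15 pos [ 0.6747 -0.0868  0.0303] yaw 1.7291 shift [0.0017 0.0001 0.0023] turn/pi [-0.0004  0.0006  0.    ] F [ 0.48 -0.32  0.6 ] open 0.0851
```

View pics/w2.png

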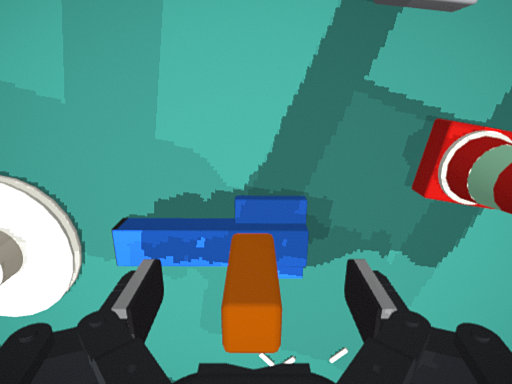

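The handle (u≈252) sits midway between the pads (u≈137 and 370), so I'll correct 2 mm and close.

```bash
python3 -m creep '[0.0015,0,0.002,0,0,0,0,0.0015,0,0.002,0,0,0,0,0.0015,0,0.002,0,0,0,255,0.0015,0,0.002,0,0,0,255,0.0015,0,0.002,0,0,0,255,0.0015,0,0.002,0,0,0,255,0.0015,0,0.002,0,0,0,255,0.0015,0,0.002,0,0,0,255,0.0015,0,0.002,0,0,0,255]' 110; python3 go.py 0.673 -0.087 0.08
```

```text
time_s: 4.05
eef_pos: [0.6734, -0.0871, 0.0284]
eef_rot: [0.001, -0.079, 0.997, -0.001]
wrist_force: [0.6, -0.7, 0.8]
opening: 0.0207
t 4.05 pos [ 0.6734 -0.0871  0.0284] yaw 1.729 shift [ 0.0003  0.0001 -0.0516] turn/pi [-0.0004  0.0007  0.    ] F [ 0.56 -0.67  0.78] open 0.0207
```

```bash
python3 go.py 0.46 0.22 0.24 1.632
```

```text
t 4.05 pos [ 0.6734 -0.0871  0.0284] yaw 1.729 shift [ 0.1619  0.3366 -0.2124] turn/pi [-0.0004  0.0007  0.0309] F [ 0.56 -0.67  0.78] open 0.0207
```

```bash
python3 -m creep '[0,0,-0.04,0,0,0,255,0,0,-0.08,0,0,0,255,0,0,-0.12,0,0,0,255,0.02,0.04,-0.15,0,0,0.01,255,0.04,0.08,-0.18,0,0,0.02,255,0.06,0.12,-0.2,0,0,0.031,255,0.08,0.16,-0.212,0,0,0.031,255,0.1,0.2,-0.212,0,0,0.031,255,0.12,0.25,-0.212,0,0,0.031,255,0.14,0.29,-0.212,0,0,0.031,255,0.155,0.32,-0.212,0,0,0.031,255,0.162,0.336,-0.212,0,0,0.031,255,0.162,0.336,-0.212,0,0,0.031,255,0.162,0.336,-0.212,0,0,0.031,255]'
python3 - <<'E'
from h import *
s=snap('wrist','pics/w3.png')
s=snap('scene','pics/scene3.png')
crop('pics/scene3.png','pics/scene3a.png',230,120,410,260,4)
E
python3 go.py 0.46 0.22 0.24 1.632
```

```text
time_s: 5.45
eef_pos: [0.4597, 0.2193, 0.2392]
eef_rot: [0.001, -0.031, 1.0, -0.001]
wrist_force: [0.1, 0.6, -1.7]
opening: 0.0206
t 5.55 pos [0.4604 0.2186 0.2393] yaw 1.6309 shift [ 0.0004  0.0014 -0.0007] turn/pi [-0.0006  0.0007 -0.0003] F [ 0.74  0.27 -0.94] open 0.0205
```

View pics/w3.png

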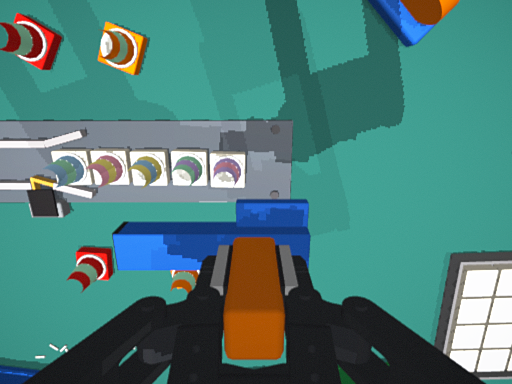

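View pics/scene3a.png

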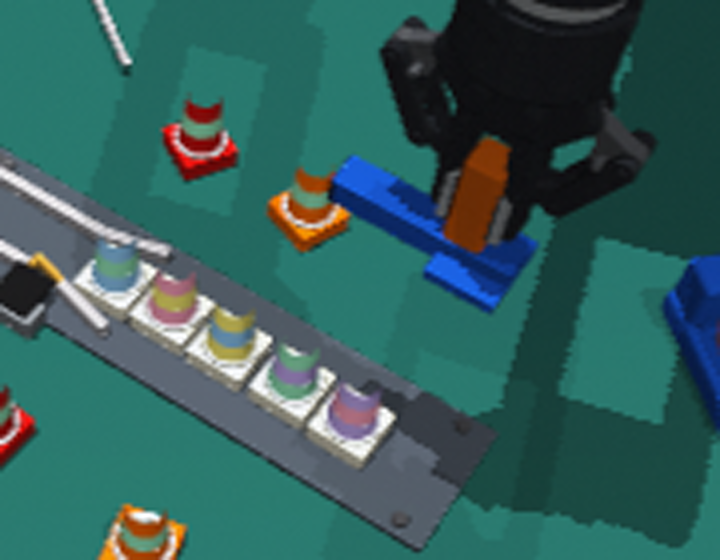

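Run:
```python
from h import *
crop('pics/w3.png','pics/w3a.png',0,105,130,225,6)
crop('pics/w3.png','pics/w3b.png',120,105,320,235,4)
crop('pics/w3.png','pics/w3c.png',100,190,320,280,3)
```

```text
(no output)
```

View pics/w3a.png

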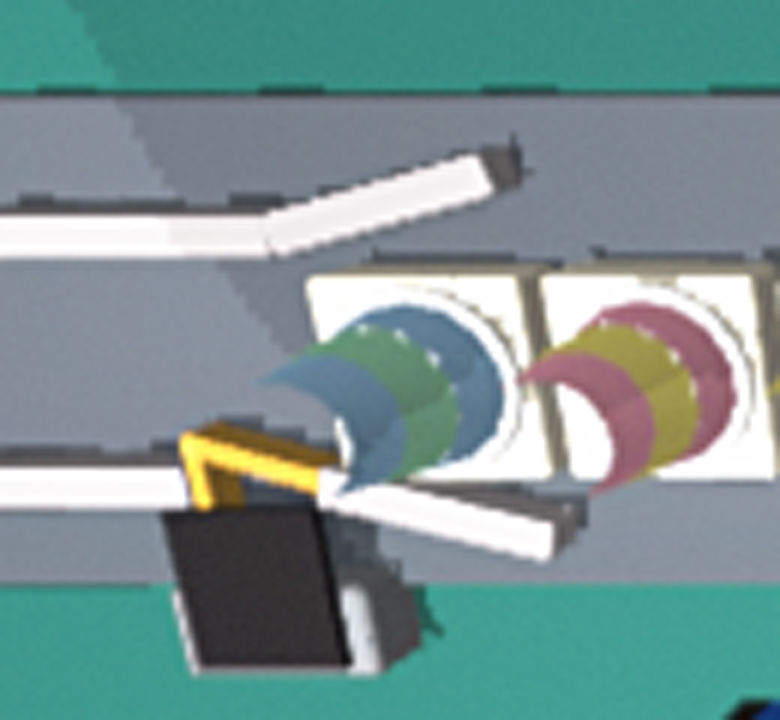

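View pics/w3b.png

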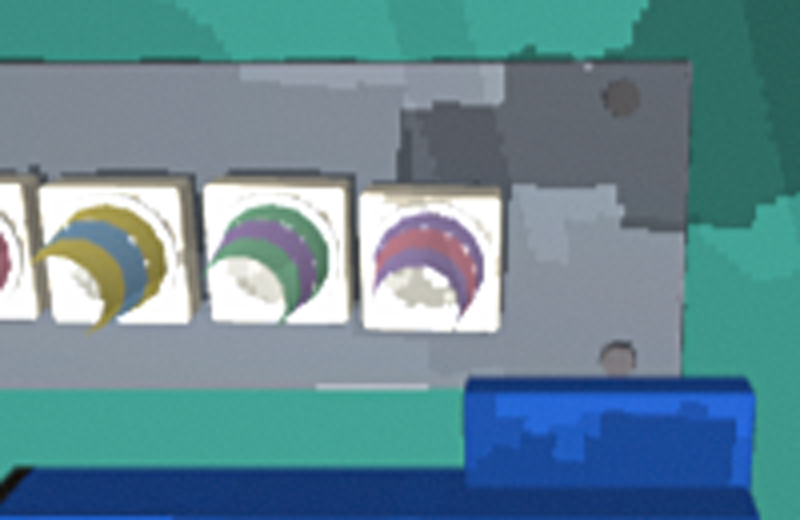

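View pics/w3c.png

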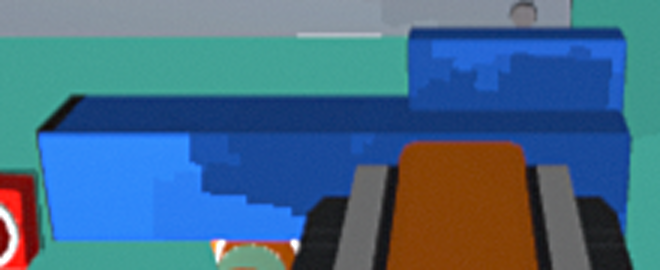

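```bash
cat > m3.py <<'E'
from fit import *
w=load('pics/w3.png'); R0,p0=T(w['st'])
A=lambda u,v:px((u,v),6,0,105); Bq=lambda u,v:px((u,v),4,120,105); C=lambda u,v:px((u,v),3,100,190)
def ln(name,u1,u2,z):
    P,Q=atz(w,u1,z),atz(w,u2,z); d=Q-P; d=d if d[1]>0 else -d
    x_at=lambda y:P[0]+(y-P[1])*d[0]/d[1]
    print(name,'yaw-pi/2',round(np.arctan2(d[1],d[0])-np.pi/2,4),'x at y=0,.2:',round(x_at(-.04),4),round(x_at(.2),4))
ln('bed-',A(0,93),Bq(690,62),.006); ln('bed+',A(0,583),Bq(450,387),.006)
ln('rail-',A(0,258),A(265,258),.018); ln('rail+',A(0,467),A(180,467),.018)
ln('mouth',A(270,258),A(490,190),.018)
for n,q in (('corner',Bq(690,62)),('corner+?',Bq(683,385))): print(n,atz(w,q,.006))
print('tooth',atz(w,A(185,437),.018))
print('kink',atz(w,A(272,255),.018),'mouthend-',atz(w,A(490,188),.018),'mouthend+',atz(w,A(550,520),.018))
car=[[(365,190),(500,188),(498,332),(362,330)],[(205,185),(348,180),(350,323),(212,325)],[(40,187),(190,180),(193,323),(55,327)]]
for c in car:
    W=[atz(w,Bq(*x),.022) for x in c]; m=np.mean(W,0); print('car',m[:2].round(4),[x[:2].round(4) for x in W])
for c in [[(542,278),(752,272),(776,480),(565,478)],[(308,280),(515,275),(553,480),(345,485)]]:
    W=[atz(w,A(*x),.022) for x in c]; m=np.mean(W,0); print('car',m[:2].round(4),[x[:2].round(4) for x in W])
# pusher in tool frame, plane tool z=.0104
zt=p0[2]-.0104
for q in (C(40,132),C(52,240),C(628,132)): print('pusher tool', (R0.T@(atz(w,q,zt)-p0)).round(4))
E
python3 m3.py | tail -n +8
```

```text
bed- yaw-pi/2 0.0639 x at y=0,.2: 0.429 0.4137
bed+ yaw-pi/2 0.0665 x at y=0,.2: 0.529 0.513
rail- yaw-pi/2 0.0643 x at y=0,.2: 0.4587 0.4432
rail+ yaw-pi/2 0.0646 x at y=0,.2: 0.5003 0.4847
mouth yaw-pi/2 0.3474 x at y=0,.2: 0.4645 0.3776
corner [0.40983875 0.26016939 0.006     ]
corner+? [0.50795089 0.26810478 0.006     ]
tooth [ 0.49427233 -0.04243776  0.018     ]
kink [ 0.45680035 -0.0200025   0.018     ] mouthend- [0.44133774 0.02290875 0.018     ] mouthend+ [0.50694438 0.02753873 0.018     ]
car [0.4692 0.1895] [array([0.4496, 0.1699]), array([0.4466, 0.2081]), array([0.4893, 0.2099]), array([0.4913, 0.1699])]
car [0.47   0.1455] [array([0.4511, 0.1247]), array([0.4471, 0.1651]), array([0.4894, 0.1663]), array([0.4926, 0.1259])]
car [0.4733 0.0996] [array([0.4547, 0.0779]), array([0.4499, 0.1205]), array([0.4923, 0.1203]), array([0.4962, 0.0797])]
car [0.4753 0.0534] [array([0.457, 0.033]), array([0.4533, 0.0727]), array([0.4943, 0.0746]), array([0.4966, 0.0334])]
car [0.4788 0.0095] [array([ 0.4603, -0.0113]), array([0.4568, 0.0279]), array([0.4971, 0.031 ]), array([ 0.5008, -0.0098])]
pusher tool [ 0.0108 -0.0734  0.0105]
pusher tool [-0.011  -0.0743  0.0106]
pusher tool [0.0111 0.0296 0.0103]
```

```bash
python3 go.py 0.457 0.305 0.036 1.6356
```

```text
t 5.55 pos [0.4604 0.2186 0.2393] yaw 1.6309 shift [-0.0013  0.0868  0.2032] turn/pi [-0.0006  0.0007 -0.0015] F [ 0.74  0.27 -0.94] open 0.0205
```

```bash
python3 -m creep '[-0.001,0.035,0.02,0,0,-0.0015,255,-0.001,0.07,0.05,0,0.0007,-0.0015,255,-0.001,0.087,0.09,0,0.0007,-0.0015,255,-0.001,0.087,0.13,0,0.0007,-0.0015,255,-0.001,0.087,0.16,0,0.0007,-0.0015,255,-0.001,0.087,0.18,0,0.0007,-0.0015,255,-0.001,0.087,0.195,0,0.0007,-0.0015,255,-0.001,0.087,0.203,0,0.0007,-0.0015,255,-0.001,0.087,0.203,0,0.0007,-0.0015,255,-0.001,0.087,0.203,0,0.0007,-0.0015,255,-0.001,0.087,0.203,0,0.0007,-0.0015,255]'
python3 - <<'E'
from h import *
s=snap('wrist','pics/w4.png')
s=snap('scene','pics/scene4.png')
crop('pics/scene4.png','pics/scene4a.png',230,140,410,260,4)
E
python3 go.py 0.457 0.305 0.036 1.6356
```

```text
time_s: 6.65
eef_pos: [0.4576, 0.3053, 0.0369]
eef_rot: [0.001, -0.032, 0.999, -0.001]
wrist_force: [0.5, -0.2, -1.8]
opening: 0.0207
t 6.75 pos [0.4572 0.3053 0.0369] yaw 1.6355 shift [ 0.0003 -0.0003  0.0009] turn/pi [-0.0004  0.0005 -0.    ] F [ 0.23  0.31 -2.11] open 0.0206
```

View pics/w4.png

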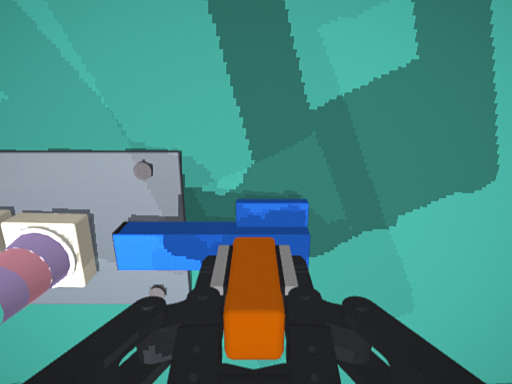

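View pics/scene4a.png

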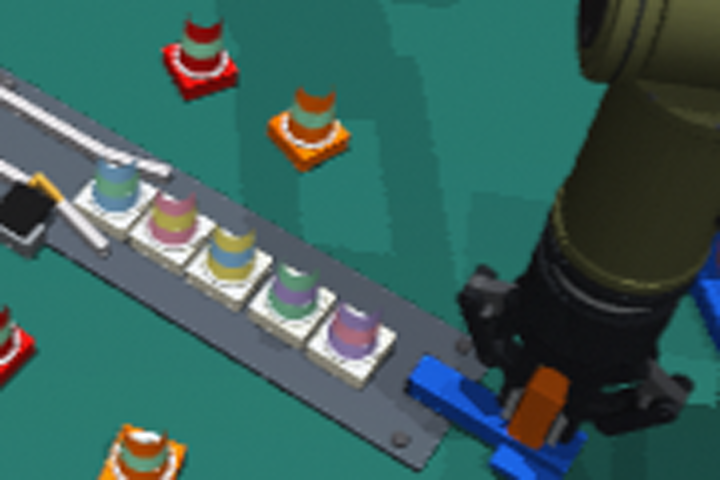

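Run:
```python
from h import *
w=load('pics/w4.png'); crop('pics/w4.png','pics/w4a.png',0,140,200,310,4)
```

View pics/w4a.png

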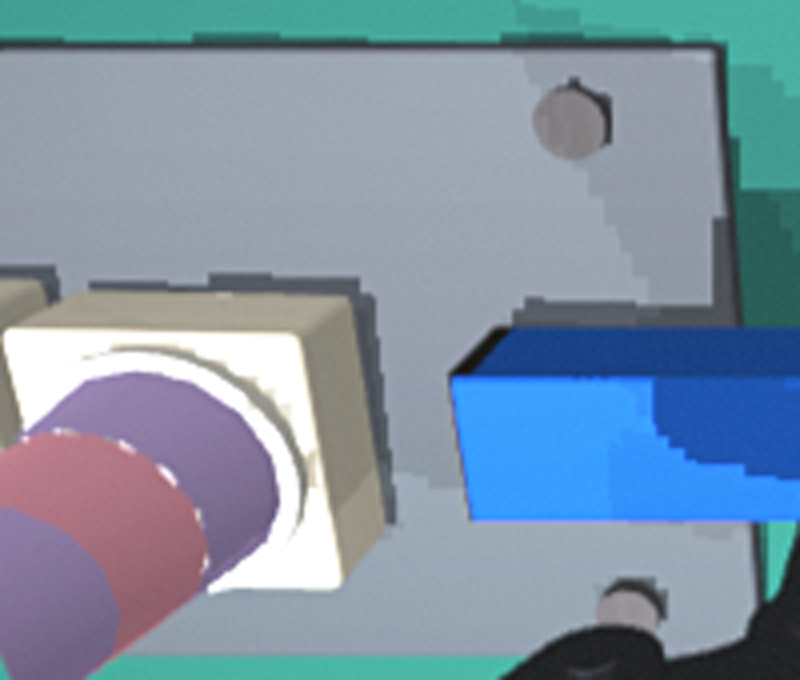

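```bash
python3 - <<'E' | tail -6
from fit import *
w=load('pics/w4.png'); q=lambda u,v:px((u,v),4,0,140); R0,p0=T(w['st'])
m=lambda P,y:None
bm=[atz(w,q(0,46),.006),atz(w,q(715,44),.006)]; bp=[atz(w,q(100,655),.006),atz(w,q(500,655),.006)]
zt=p0[2]-.0104; n=[atz(w,q(452,377),zt),atz(w,q(470,520),zt)]
nc=(n[0]+n[1])/2; print('nose',n,nc)
f=lambda L,y:L[0][0]+(y-L[0][1])*(L[1][0]-L[0][0])/(L[1][1]-L[0][1])
print('centre at nose y',(f(bm,nc[1])+f(bp,nc[1]))/2,f(bm,nc[1]),f(bp,nc[1]), 'formula',.4793-.0648*(nc[1]+.04))
print('car',[atz(w,q(*x),.022)[:2] for x in((300,332),(338,588))])
E
```

```text
[-1.31 -0.26]
 [ 0.67 -0.75]
 [-1.69 -1.86]]
nose [array([0.45165025, 0.23112026, 0.02649952]), array([0.4732275 , 0.23191872, 0.02649952])] [0.46243887 0.23151949 0.02649952]
centre at nose y 0.4613098079974628 0.4114383695044475 0.5111812464904781 formula 0.46170553704816114
car [array([0.44864215, 0.20929034]), array([0.48876396, 0.21011622])]
```

```bash
python3 -m creep '[0.0004,-0.004,0.0005,0,0,0,255,0.0008,-0.008,0.001,0,0,0,255,0.0008,-0.012,0.001,0,0,0,255,0.0008,-0.016,0.001,0,0,0,255,0.0008,-0.02,0.001,0,0,0,255,0.0008,-0.024,0.001,0,0,0,255,0.0008,-0.028,0.001,0,0,0,255,0.0008,-0.032,0.001,0,0,0,255,0.0008,-0.036,0.001,0,0,0,255,0.0008,-0.04,0.001,0,0,0,255,0.0008,-0.044,0.001,0,0,0,255,0.0008,-0.048,0.001,0,0,0,255,0.0008,-0.052,0.001,0,0,0,255,0.0008,-0.056,0.001,0,0,0,255,0.0008,-0.06,0.001,0,0,0,255]'
python3 - <<'E'
from h import *
s=snap('scene','pics/scene5.png')
crop('pics/scene5.png','pics/scene5a.png',210,140,390,260,4)
s=snap('wrist','pics/w5.png')
E
python3 go.py 0.457 0.305 0.036 1.6356
```

```text
time_s: 8.25
eef_pos: [0.4603, 0.2451, 0.036]
eef_rot: [0.001, -0.032, 0.999, -0.001]
wrist_force: [0.4, 0.2, -2.6]
opening: 0.0199
t 8.35 pos [0.4602 0.2447 0.036 ] yaw 1.6352 shift [-0.0007  0.0604 -0.0002] turn/pi [-0.0005  0.0003 -0.0001] F [ 0.82 -0.83 -1.73] open 0.0206
```

View pics/w5.png

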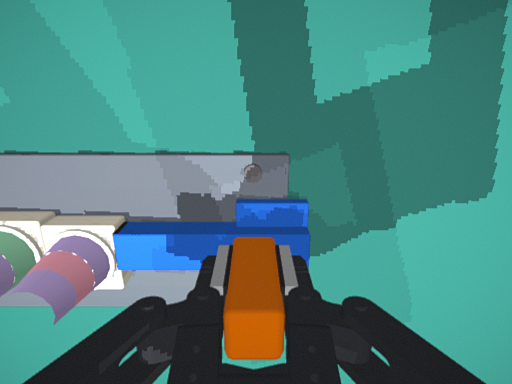

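View pics/scene5a.png

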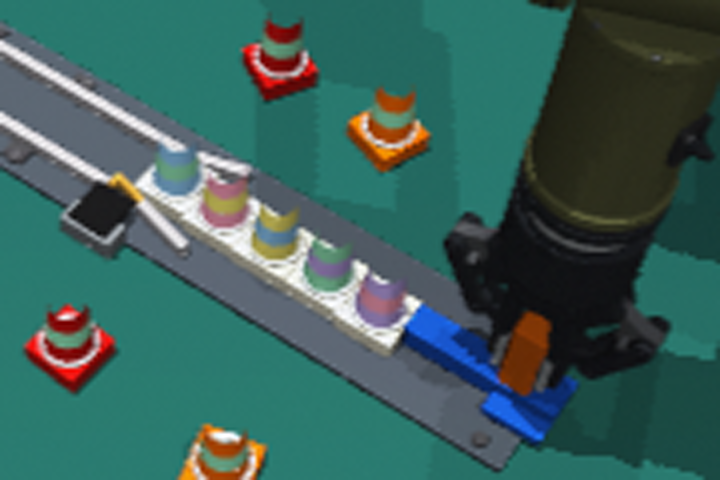

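```bash
python3 -m creep '[0,-0.004,0,0,0,0,255,0,-0.008,0,0,0,0,255,0,-0.012,0,0,0,0,255,0,-0.016,0,0,0,0,255,0,-0.02,0,0,0,0,255,0,-0.024,0,0,0,0,255,0,-0.028,0,0,0,0,255,0,-0.032,0,0,0,0,255,0,-0.036,0,0,0,0,255,0,-0.04,0,0,0,0,255,0,-0.044,0,0,0,0,255,0,-0.048,0,0,0,0,255,0,-0.052,0,0,0,0,255,0,-0.056,0,0,0,0,255,0,-0.06,0,0,0,0,255,0,-0.064,0,0,0,0,255,0,-0.068,0,0,0,0,255,0,-0.072,0,0,0,0,255,0,-0.076,0,0,0,0,255,0,-0.08,0,0,0,0,255]'
python3 - <<'E'
from h import *
s=snap('scene','pics/scene6.png')
crop('pics/scene6.png','pics/scene6a.png',180,120,360,240,4)
s=snap('wrist','pics/w6.png')
E
python3 go.py 0.4651 0.1647 0.036 1.6356
```

```text
time_s: 10.35
eef_pos: [0.4653, 0.1645, 0.0361]
eef_rot: [0.001, -0.032, 0.999, -0.001]
wrist_force: [-1.0, 2.3, -2.8]
opening: 0.021
t 10.45 pos [0.4654 0.164  0.0361] yaw 1.6351 shift [0.0002 0.0007 0.0001] turn/pi [-0.0008  0.0003 -0.0001] F [-0.34  0.42 -1.42] open 0.0207
```

View pics/w6.png

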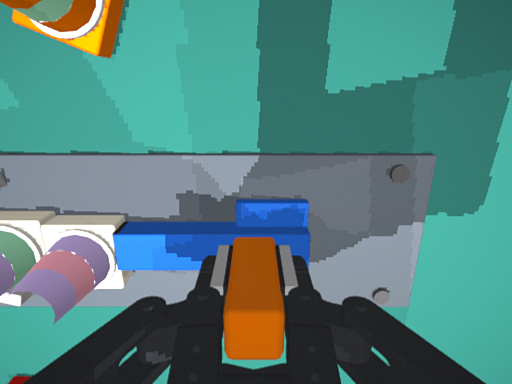

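View pics/scene6a.png

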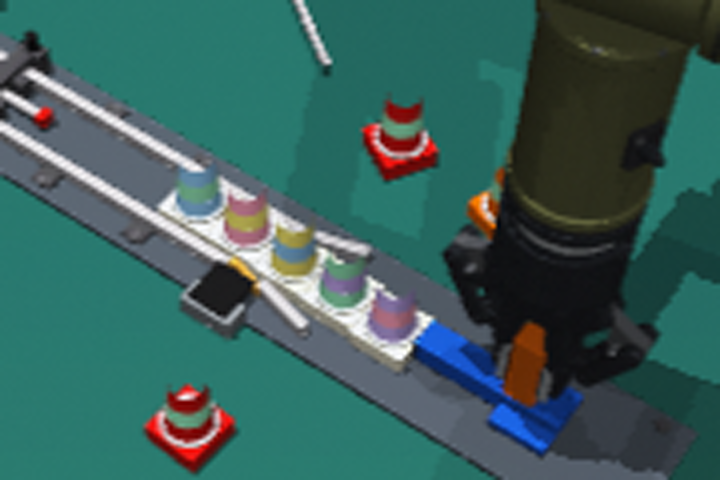

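```bash
python3 -m creep '[0,-0.004,0,0,0,0,255,0,-0.008,0,0,0,0,255,0,-0.012,0,0,0,0,255,0,-0.016,0,0,0,0,255,0,-0.02,0,0,0,0,255,0,-0.024,0,0,0,0,255,0,-0.028,0,0,0,0,255,0,-0.032,0,0,0,0,255,0,-0.036,0,0,0,0,255,0,-0.04,0,0,0,0,255,0,-0.044,0,0,0,0,255,0,-0.048,0,0,0,0,255,0,-0.052,0,0,0,0,255,0,-0.056,0,0,0,0,255,0,-0.06,0,0,0,0,255,0,-0.064,0,0,0,0,255,0,-0.068,0,0,0,0,255,0,-0.072,0,0,0,0,255,0,-0.076,0,0,0,0,255,0,-0.08,0,0,0,0,255]'
python3 - <<'E'
from h import *
s=snap('scene','pics/scene7.png')
crop('pics/scene7.png','pics/scene7a.png',150,110,330,230,4)
s=snap('wrist','pics/w7.png')
E
python3 go.py 0.4703 0.0847 0.036 1.6356
```

```text
time_s: 12.45
eef_pos: [0.4705, 0.0838, 0.0363]
eef_rot: [0.0, -0.032, 0.999, -0.001]
wrist_force: [-0.5, 2.6, -2.4]
opening: 0.0207
t 12.55 pos [0.4706 0.0833 0.0363] yaw 1.6353 shift [0.0003 0.0014 0.0003] turn/pi [-0.0011  0.0004 -0.0001] F [-0.18  0.32 -1.28] open 0.0209
```

View pics/w7.png

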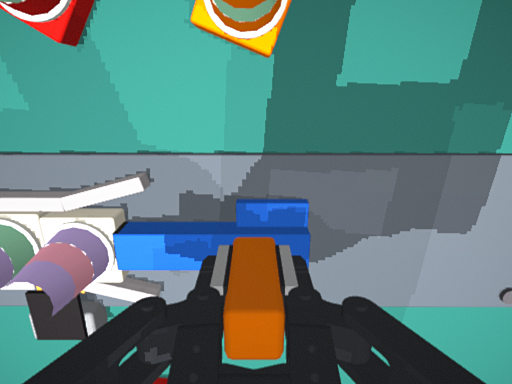

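View pics/scene7a.png

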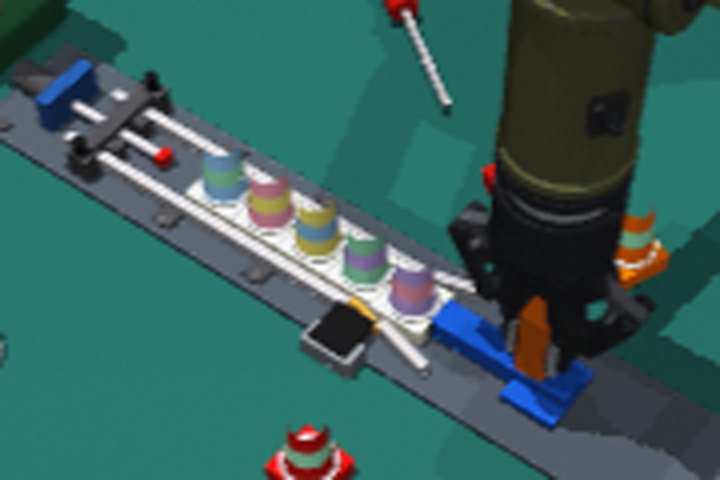

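Run:
```python
from h import *
crop('pics/w7.png','pics/w7a.png',0,140,200,320,4)
```

```text
(no output)
```

View pics/w7a.png

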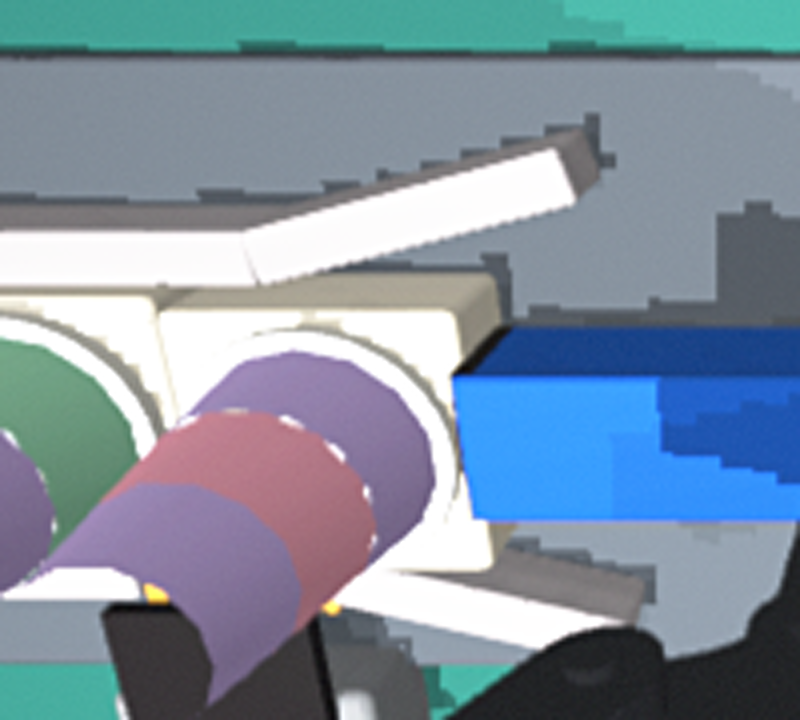

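```bash
python3 - <<'E' | tail -3
from fit import *
w=load('pics/w7.png'); q=lambda u,v:px((u,v),4,0,140); R0,p0=T(w['st'])
bm=[atz(w,q(0,56),.006),atz(w,q(790,57),.006)]; bp=[atz(w,q(50,663),.006),atz(w,q(440,663),.006)]
zt=p0[2]-.0104; n=[atz(w,q(455,377),zt),atz(w,q(474,520),zt)]
nc=(n[0]+n[1])/2; y=nc[1]
f=lambda L,y:L[0][0]+(y-L[0][1])*(L[1][0]-L[0][0])/(L[1][1]-L[0][1])
print('nose',nc,'centre by bed',(f(bm,y)+f(bp,y))/2,'width',f(bp,y)-f(bm,y),'formula',.4793-.0648*(y+.04))
print('mouth kinks',atz(w,q(262,285),.018),'mouthend',atz(w,q(575,203),.018))
c=[atz(w,q(*x),.022) for x in((455,313),(490,570),(160,310))]; print('carrier',c)
E
```

```text
nose [0.47556426 0.00982791 0.02587567] centre by bed 0.47570937991502404 width 0.09934685142083594 formula 0.4760711513734419
mouth kinks [ 0.45681056 -0.01924559  0.018     ] mouthend [0.44225482 0.02350159 0.018     ]
carrier [array([0.45734495, 0.00829069, 0.022     ]), array([0.49698081, 0.01027042, 0.022     ]), array([ 0.45957548, -0.03077356,  0.022     ])]
```

```bash
python3 -m creep '[0,-0.004,0,0,0,0,255,0,-0.008,0,0,0,0,255,0,-0.012,0,0,0,0,255,0,-0.016,0,0,0,0,255,0,-0.019,0,0,0,0,255,0,-0.022,0,0,0,0,255,0,-0.024,0,0,0,0,255,0,-0.026,0,0,0,0,255,0,-0.028,0,0,0,0,255,0,-0.029,0,0,0,0,255,0,-0.03,0,0,0,0,255,0,-0.031,0,0,0,0,255,0,-0.032,0,0,0,0,255,0,-0.033,0,0,0,0,255,0,-0.034,0,0,0,0,255,0,-0.035,0,0,0,0,255,0,-0.036,0,0,0,0,255,0,-0.037,0,0,0,0,255]'; python3 go.py 0.4729 0.0463 0.036 1.6356
```

```text
time_s: 14.35
eef_pos: [0.473, 0.0474, 0.0365]
eef_rot: [0.001, -0.032, 0.999, -0.001]
wrist_force: [-0.1, 6.7, -1.7]
opening: 0.0207
t 14.35 pos [0.473  0.0474 0.0365] yaw 1.6345 shift [ 0.0002 -0.0011  0.0005] turn/pi [-0.0005  0.0004 -0.0003] F [-0.13  6.73 -1.67] open 0.0207
```

```bash
python3 -m creep '[0,-0.002,0.0005,0,0,0,255,0,-0.003,0.0005,0,0,0,255,0,-0.004,0.0005,0,0,0,255,0,-0.005,0.0005,0,0,0,255,0,-0.006,0.0005,0,0,0,255,0,-0.007,0.0005,0,0,0,255,0,-0.008,0.0005,0,0,0,255,0,-0.009,0.0005,0,0,0,255,0,-0.01,0.0005,0,0,0,255,0,-0.011,0.0005,0,0,0,255]'; python3 go.py 0.4736 0.0363 0.036 1.6356
```

```text
time_s: 15.35
eef_pos: [0.4738, 0.0376, 0.0361]
eef_rot: [0.001, -0.031, 1.0, 0.0]
wrist_force: [-1.3, 8.2, -1.1]
opening: 0.0207
t 15.35 pos [0.4738 0.0376 0.0361] yaw 1.6337 shift [ 0.0003 -0.0013  0.0001] turn/pi [ 0.0001  0.0005 -0.0006] F [-1.32  8.15 -1.14] open 0.0207
```

```bash
python3 -m creep '[0,-0.002,0,0,0,0.0005,255,0,-0.003,0,0,0,0.0005,255,0,-0.004,0,0,0,0.0005,255,0,-0.005,0,0,0,0.0005,255,0,-0.006,0,0,0,0.0005,255]'; python3 go.py 0.4741 0.0316 0.036 1.6356
```

```text
time_s: 15.85
eef_pos: [0.4743, 0.033, 0.0363]
eef_rot: [0.001, -0.03, 1.0, 0.001]
wrist_force: [0.2, 9.5, -0.6]
opening: 0.0208
t 15.85 pos [0.4743 0.033  0.0363] yaw 1.6313 shift [ 0.0002 -0.0014  0.0003] turn/pi [ 0.0008  0.0007 -0.0014] F [ 0.17  9.55 -0.59] open 0.0208
```

```bash
python3 - <<'E'
from h import *
snap('wrist','pics/w8.png'); crop('pics/w8.png','pics/w8a.png',0,140,200,320,4)
E
python3 go.py 0.4741 0.0316 0.036 1.6356
```

```text
t 15.9 pos [0.4742 0.0329 0.0363] yaw 1.6313 shift [ 0.0002 -0.0013  0.0003] turn/pi [ 0.0008  0.0007 -0.0014] F [-0.98  8.11 -1.25] open 0.0207
```

View pics/w8a.png

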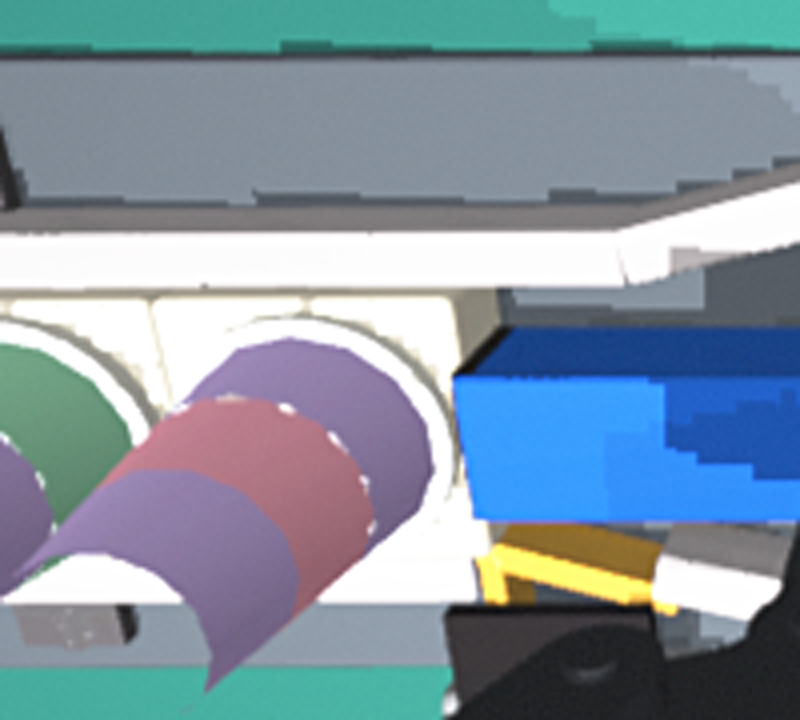

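```bash
python3 -m creep '[0,-0.0015,0.0003,0,0,-0.001,255,0,-0.002,0.0003,0,0,-0.001,255,0,-0.0025,0.0003,0,0,-0.001,255]'; python3 go.py 0.4741 0.0316 0.036 1.6356
```

```text
time_s: 16.2
eef_pos: [0.4742, 0.0318, 0.036]
eef_rot: [0.001, -0.031, 1.0, 0.002]
wrist_force: [0.2, 9.2, -0.4]
opening: 0.0207
t 16.2 pos [0.4742 0.0318 0.036 ] yaw 1.6335 shift [ 0.0001 -0.0002  0.    ] turn/pi [ 0.0015  0.0007 -0.0007] F [ 0.17  9.17 -0.42] open 0.0207
```

```bash
python3 -m creep '[0,-0.0018,0,0.0008,0,-0.0007,255,0,-0.0022,0,0.0008,0,-0.0007,255,0,-0.0026,0,0.0008,0,-0.0007,255]'; python3 go.py 0.4741 0.0316 0.036 1.6356; python3 -m creep '[0,-0.0018,0,0.0008,0,0,255,0,-0.0022,0,0.0008,0,0,255,0,-0.0025,0,0.0008,0,0,255]'; python3 go.py 0.4743 0.029 0.036 1.6356
```

```text
time_s: 16.5
eef_pos: [0.4742, 0.0306, 0.036]
eef_rot: [0.001, -0.032, 0.999, 0.002]
wrist_force: [-1.0, 8.7, -1.7]
opening: 0.0209
t 16.5 pos [0.4742 0.0306 0.036 ] yaw 1.6347 shift [0.0001 0.001  0.    ] turn/pi [ 0.0014  0.0006 -0.0003] F [-1.    8.69 -1.75] open 0.0209
time_s: 16.8
eef_pos: [0.4744, 0.0292, 0.0361]
eef_rot: [0.001, -0.032, 0.999, 0.002]
wrist_force: [-0.4, 5.2, -3.2]
opening: 0.0207
t 16.8 pos [0.4744 0.0292 0.0361] yaw 1.6342 shift [ 0.0001 -0.0002  0.0001] turn/pi [ 0.0011  0.0007 -0.0005] F [-0.43  5.22 -3.15] open 0.0207
```

```bash
python3 -m creep '[0,-0.0015,0,0.0005,0,0,255,0,-0.002,0,0.0005,0,0,255]'
python3 - <<'E'
from h import *
snap('wrist','pics/w9.png'); crop('pics/w9.png','pics/w9a.png',0,140,200,320,4)
E
python3 go.py 0.4741 0.0316 0.036 1.6356
```

```text
time_s: 17.0
eef_pos: [0.4745, 0.0284, 0.0361]
eef_rot: [0.001, -0.031, 1.0, 0.002]
wrist_force: [-0.9, 7.2, -1.0]
opening: 0.0209
t 17.05 pos [0.4745 0.0283 0.0361] yaw 1.6334 shift [0.0002 0.0033 0.0001] turn/pi [ 0.0012  0.0007 -0.0007] F [ 0.48  7.07 -1.62] open 0.0209
```

View pics/w9a.png

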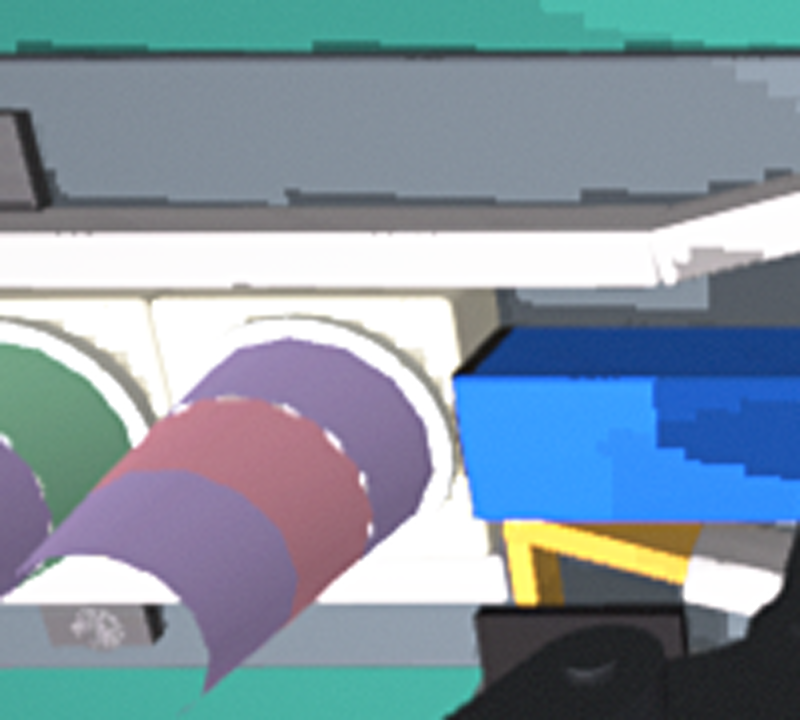

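The tooth has snapped out behind the last carrier: its inner edge is now at crop row 523 (was ~545), and the force dropped. Next I feel for the solid stop.

```bash
python3 -m creep '[0,-0.0015,0,0.0005,0,-0.0005,255,0,-0.002,0,0.0005,0,-0.0005,255,0,-0.0024,0,0.0005,0,-0.0005,255]'; python3 go.py 0.4743 0.029 0.036 1.6356;  python3 -m creep '[0,-0.0015,0,0.0005,0,-0.0005,255,0,-0.002,0,0.0005,0,-0.0005,255,0,-0.0024,0,0.0005,0,-0.0005,255]'; python3 go.py 0.4743 0.029 0.036 1.6356
```

```text
time_s: 17.35
eef_pos: [0.4745, 0.0271, 0.0361]
eef_rot: [0.001, -0.032, 0.999, 0.002]
wrist_force: [0.0, 8.3, -0.8]
opening: 0.021
t 17.35 pos [0.4745 0.0271 0.0361] yaw 1.6342 shift [0.0001 0.0019 0.0001] turn/pi [ 0.0014  0.0007 -0.0005] F [ 0.04  8.27 -0.84] open 0.021
time_s: 17.65
eef_pos: [0.4745, 0.0259, 0.0361]
eef_rot: [0.001, -0.032, 0.999, 0.002]
wrist_force: [0.2, 8.0, -2.1]
opening: 0.0211
t 17.65 pos [0.4745 0.0259 0.0361] yaw 1.6349 shift [0.     0.0031 0.0001] turn/pi [ 0.0015  0.0007 -0.0002] F [ 0.22  7.97 -2.13] open 0.0211
```

```bash
python3 -m creep '[0,-0.0015,0,0.0005,0,0,255,0,-0.002,0,0.0005,0,0,255,0,-0.0024,0,0.0005,0,0,255]'; python3 -m creep '[0,-0.0015,0,0.0005,0,0,255,0,-0.002,0,0.0005,0,0,255,0,-0.0024,0,0.0005,0,0,255]'; python3 go.py 0.4746 0.0235 0.036 1.6356
```

```text
time_s: 17.95
eef_pos: [0.4746, 0.0248, 0.0361]
eef_rot: [0.001, -0.032, 0.999, 0.003]
wrist_force: [-0.1, 8.8, -2.2]
opening: 0.021
time_s: 18.25
eef_pos: [0.4748, 0.0237, 0.0362]
eef_rot: [0.001, -0.031, 1.0, 0.003]
wrist_force: [-0.9, 8.1, -2.1]
opening: 0.021
t 18.25 pos [0.4748 0.0237 0.0362] yaw 1.6332 shift [ 0.0002 -0.0002  0.0002] turn/pi [ 0.0018  0.0008 -0.0008] F [-0.93  8.07 -2.12] open 0.021
```

```bash
python3 -m creep '[0,-0.0015,0,0.0008,0,-0.0005,255,0,-0.002,0,0.0008,0,-0.0005,255,0,-0.0024,0,0.0008,0,-0.0005,255]'; python3 -m creep '[0,-0.0015,0,0.0005,0,0,255,0,-0.002,0,0.0005,0,0,255,0,-0.0024,0,0.0005,0,0,255]';  python3 go.py 0.4746 0.0235 0.036 1.6356
```

```text
time_s: 18.55
eef_pos: [0.4748, 0.0226, 0.0362]
eef_rot: [0.001, -0.032, 0.999, 0.003]
wrist_force: [-0.4, 8.1, -1.4]
opening: 0.0212
time_s: 18.85
eef_pos: [0.4749, 0.0216, 0.0362]
eef_rot: [0.001, -0.031, 1.0, 0.003]
wrist_force: [0.0, 7.7, -1.9]
opening: 0.021
t 18.85 pos [0.4749 0.0216 0.0362] yaw 1.6331 shift [0.0002 0.0019 0.0002] turn/pi [ 0.0019  0.0009 -0.0008] F [ 0.02  7.65 -1.88] open 0.021
```

```bash
python3 -m creep '[0,-0.0015,0,0.0008,0,-0.0005,255,0,-0.002,0,0.0008,0,-0.0005,255,0,-0.0024,0,0.0008,0,-0.0005,255]'; python3 -m creep '[0,-0.0015,0,0.0005,0,0,255,0,-0.002,0,0.0005,0,0,255,0,-0.0024,0,0.0005,0,0,255]';  python3 go.py 0.4746 0.0235 0.036 1.6356
```

```text
time_s: 19.15
eef_pos: [0.4749, 0.0206, 0.0362]
eef_rot: [0.001, -0.031, 0.999, 0.003]
wrist_force: [0.5, 8.8, -1.5]
opening: 0.0206
time_s: 19.45
eef_pos: [0.4751, 0.0201, 0.0363]
eef_rot: [0.001, -0.031, 1.0, 0.004]
wrist_force: [-0.3, 12.6, 0.3]
opening: 0.021
t 19.45 pos [0.4751 0.0201 0.0363] yaw 1.6323 shift [0.0003 0.0034 0.0003] turn/pi [ 0.0023  0.001  -0.0011] F [-0.28 12.58  0.35] open 0.021
```

```bash
python3 -m creep '[0,-0.002,0,0.0008,0,-0.0005,255,0,-0.0022,0,0.0008,0,-0.0005,255,0,-0.0022,0,0.0008,0,-0.0005,255]'; python3 go.py 0.4746 0.0235 0.036 1.6356
```

```text
time_s: 19.75
eef_pos: [0.475, 0.0201, 0.0364]
eef_rot: [0.001, -0.031, 1.0, 0.004]
wrist_force: [-0.4, 11.7, -0.8]
opening: 0.0207
t 19.75 pos [0.475  0.0201 0.0364] yaw 1.6322 shift [0.0002 0.0034 0.0004] turn/pi [ 0.0027  0.001  -0.0011] F [-0.37 11.72 -0.75] open 0.0207
```

```bash
python3 -m creep '[0,-0.0022,0,0.0008,0,-0.0005,255,0,-0.0026,0,0.0008,0,-0.0005,255,0,-0.0028,0,0.0008,0,-0.0005,255,0,-0.0028,0,0.0008,0,-0.0005,255,0,-0.0028,0,0.0008,0,-0.0005,255]'; python3 go.py 0.4746 0.0235 0.036 1.6356
```

```text
time_s: 20.25
eef_pos: [0.4751, 0.02, 0.0365]
eef_rot: [0.002, -0.031, 1.0, 0.005]
wrist_force: [0.4, 13.3, -0.7]
opening: 0.0211
t 20.25 pos [0.4751 0.02   0.0365] yaw 1.632 shift [0.0003 0.0035 0.0006] turn/pi [ 0.0033  0.0011 -0.0012] F [ 0.41 13.3  -0.71] open 0.0211
```

```bash
python3 -m creep '[0,-0.0024,0,0,0,-0.0005,255,0,-0.0028,0,0,0,-0.0005,255,0,-0.0032,0,0,0,-0.0005,255,0,-0.0032,0,0,0,-0.0005,255,0,-0.0032,0,0,0,-0.0005,255]'
python3 - <<'E'
from h import *
snap('wrist','pics/w10.png'); crop('pics/w10.png','pics/w10a.png',0,140,200,320,4)
E
python3 go.py 0.4746 0.0235 0.036 1.6356
```

```text
time_s: 20.75
eef_pos: [0.475, 0.0199, 0.0367]
eef_rot: [0.001, -0.03, 1.0, 0.008]
wrist_force: [0.2, 16.2, 0.6]
opening: 0.0204
t 20.8 pos [0.475  0.0199 0.0367] yaw 1.6315 shift [0.0002 0.0036 0.0007] turn/pi [ 0.0048  0.0011 -0.0013] F [-0.4  15.89  0.71] open 0.0206
```

View pics/w10a.png

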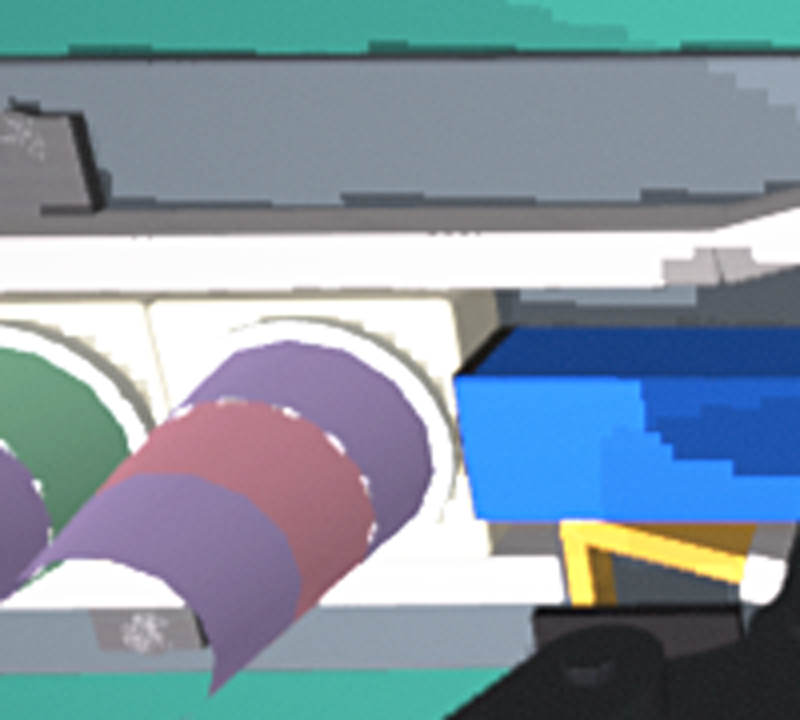

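```bash
python3 -m creep '[0,0.001,0,0,0,-0.0005,255,0,0.002,0,0,0,-0.001,255,0,0.004,0,-0.001,0,-0.001,255,0,0.006,0,-0.001,0,-0.001,255,0,0.008,0,-0.001,0,-0.001,255,0,0.01,0,-0.001,0,-0.001,255,0,0.012,0,-0.001,0,-0.001,255,0,0.014,0,-0.001,0,-0.001,255,0,0.018,0,-0.001,0,-0.001,255,0,0.022,0,-0.001,0,-0.001,255,0,0.026,0,-0.001,0,-0.001,255,0,0.03,0,-0.001,0,-0.001,255,0,0.03,0,-0.001,0,-0.001,255]'
python3 - <<'E'
from h import *
snap('wrist','pics/w11.png'); crop('pics/w11.png','pics/w11a.png',0,140,200,320,4)
snap('scene','pics/scene11.png'); crop('pics/scene11.png','pics/scene11a.png',150,110,330,230,4)
E
python3 go.py 0.4746 0.0235 0.036 1.6356
```

```text
time_s: 22.1
eef_pos: [0.4731, 0.0504, 0.0372]
eef_rot: [0.001, -0.032, 0.999, 0.009]
wrist_force: [0.5, -0.5, -1.2]
opening: 0.0204
t 22.2 pos [0.4732 0.05   0.0371] yaw 1.6351 shift [ 0.0003 -0.0265  0.0007] turn/pi [ 0.0058  0.0011 -0.0002] F [ 0.42 -0.04 -1.04] open 0.0209
```

View pics/w11a.png

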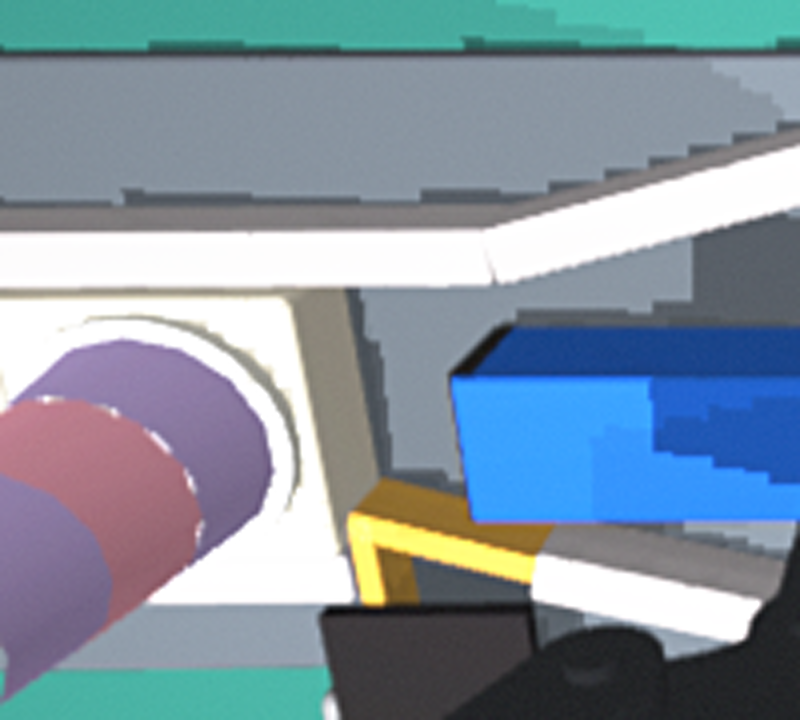

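View pics/scene11a.png

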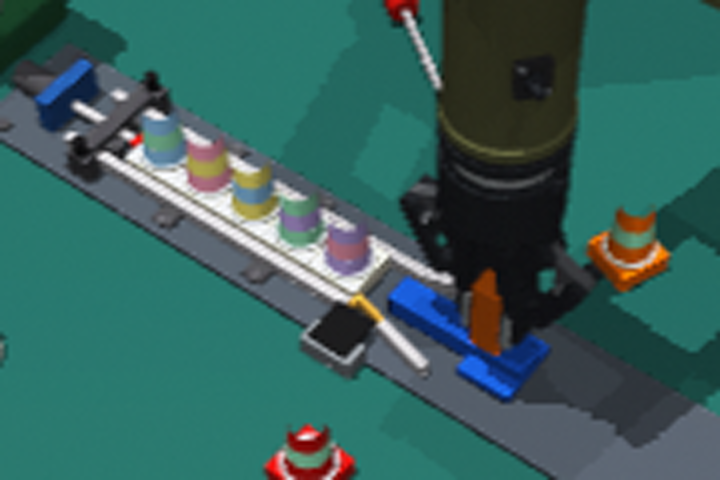

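```bash
python3 go.py 0.66 -0.07 0.17 1.6356;python3 go.py 0.66 -0.07 0.06 1.6356
```

```text
t 22.2 pos [0.4732 0.05   0.0371] yaw 1.6351 shift [-0.1792 -0.1293 -0.1346] turn/pi [ 0.0058  0.0011 -0.0002] F [ 0.42 -0.04 -1.04] open 0.0209
t 22.2 pos [0.4732 0.05   0.0371] yaw 1.6351 shift [-0.1788 -0.1313 -0.0246] turn/pi [ 0.0058  0.0011 -0.0002] F [ 0.42 -0.04 -1.04] open 0.0209
```

```bash
python3 -m creep '[0,0,-0.03,0,0,0,255,0,0,-0.07,0.002,0,0,255,0,0,-0.11,0.004,0.001,0,255,0,0,-0.135,0.0058,0.001,0,255,-0.04,-0.03,-0.135,0.0058,0.001,0,255,-0.08,-0.06,-0.135,0.0058,0.001,0,255,-0.12,-0.09,-0.135,0.0058,0.001,0,255,-0.155,-0.12,-0.135,0.0058,0.001,0,255,-0.178,-0.137,-0.135,0.0058,0.001,0,255,-0.189,-0.145,-0.135,0.0058,0.001,0,255,-0.189,-0.145,-0.12,0.0058,0.001,0,255,-0.189,-0.145,-0.09,0.0058,0.001,0,255,-0.189,-0.145,-0.06,0.0058,0.001,0,255,-0.189,-0.145,-0.035,0.0058,0.001,0,255,-0.189,-0.145,-0.02,0.0058,0.001,0,255,-0.189,-0.145,-0.02,0.0058,0.001,0,255,-0.189,-0.145,-0.02,0.0058,0.001,0,255]'
python3 - <<'E'
from h import *
snap('wrist','pics/w12.png')
snap('scene','pics/scene12.png'); crop('pics/scene12.png','pics/scene12a.png',100,110,300,260,4)
E
python3 go.py 0.67 -0.085 0.029 1.6356
```

```text
time_s: 23.9
eef_pos: [0.6712, -0.0827, 0.0557]
eef_rot: [0.0, -0.032, 0.999, -0.0]
wrist_force: [-0.1, 0.2, -2.0]
opening: 0.0207
t 24.0 pos [ 0.6723 -0.0831  0.0569] yaw 1.6352 shift [ 0.0026 -0.0018  0.0279] turn/pi [-0.0002  0.0011 -0.0001] F [ 0.37  0.04 -1.69] open 0.0207
```

View pics/w12.png

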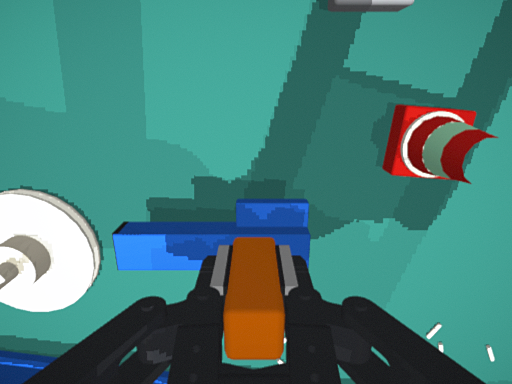

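View pics/scene12a.png

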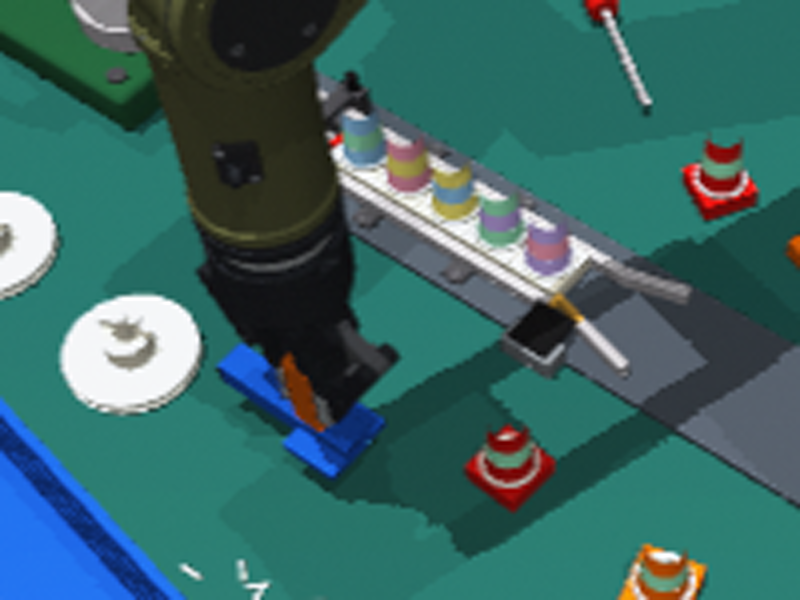

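```bash
python3 -m creep '[0,0,0.01,0,0.001,0,255,0,0,0.018,0,0.001,0,255,0,0,0.023,0,0.001,0,255,0,0,0.026,0,0.001,0,255,0,0,0.0275,0,0.001,0,255,0,0,0.0285,0,0.001,0,255,0,0,0.0285,0,0.001,0,255,0,0,0.0285,0,0.001,0,255]'; python3 go.py 0.6723 -0.083 0.0284 1.6356
```

```text
time_s: 24.8
eef_pos: [0.6727, -0.0831, 0.0286]
eef_rot: [0.0, -0.032, 0.999, -0.0]
wrist_force: [0.3, 0.5, -1.7]
opening: 0.0204
t 24.8 pos [ 0.6727 -0.0831  0.0286] yaw 1.6352 shift [0.0004 0.0001 0.0002] turn/pi [-0.0003  0.0002 -0.0001] F [ 0.27  0.49 -1.67] open 0.0204
```

```bash
python3 -m creep '[0,0,0.0008,0,0,0,255,0,0,0.0012,0,0,0,255,0,0,0.0012,0,0,0,255]'; python3 go.py 0.6723 -0.083 0.0284 1.6356
```

```text
time_s: 25.1
eef_pos: [0.6729, -0.0832, 0.0284]
eef_rot: [0.001, -0.032, 0.999, -0.001]
wrist_force: [-1.5, 0.1, 4.5]
opening: 0.0207
t 25.1 pos [ 0.6729 -0.0832  0.0284] yaw 1.6352 shift [ 0.0006  0.0002 -0.    ] turn/pi [-0.0004  0.0005 -0.0001] F [-1.54  0.14  4.55] open 0.0207
```

Contact with the bench (+4.5 N). Releasing gradually, then rising.

```bash
python3 -m creep '[0,0,0,0,0,0,200,0,0,0,0,0,0,160,0,0,0,0,0,0,100,0,0,0,0,0,0,50,0,0,0,0,0,0,0,0,0,0,0,0,0,0,0,0,0,0,0,0,0,0,0,0,0,0,0,0]' 20
python3 - <<'E'
from h import *
snap('wrist','pics/w13.png')
E
python3 go.py 0.6723 -0.083 0.0284 1.6356
```

```text
time_s: 25.9
eef_pos: [0.673, -0.0832, 0.0284]
eef_rot: [0.001, -0.032, 0.999, -0.001]
wrist_force: [-0.0, 0.3, -1.0]
opening: 0.0852
t 25.95 pos [ 0.673  -0.0832  0.0283] yaw 1.6352 shift [ 0.0007  0.0002 -0.0001] turn/pi [-0.0004  0.0005 -0.0001] F [0.27 0.41 0.73] open 0.0852
```

View pics/w13.png

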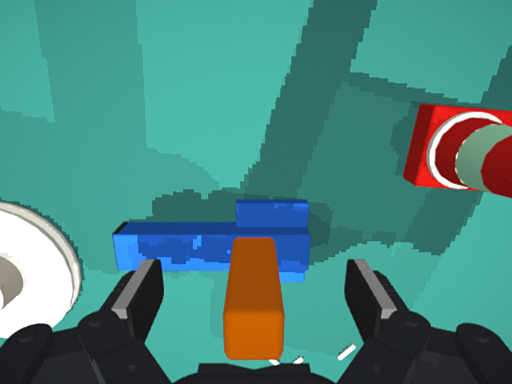

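The pusher stands upright, with the pads clear on both sides (u≈137 and 370, handle at 253). Rising straight up.

```bash
python3 -m creep '[0,0,-0.03,0,0,0,0,0,0,-0.07,0,0,0,0,0,0,-0.11,0,0,0,0,0,0,-0.15,0,0,0,0,0,0,-0.19,0,0,0,0,0,0,-0.22,0,0,0,0,0,0,-0.22,0,0,0,0,0,0,-0.22,0,0,0,0,0,0,-0.22,0,0,0,0]'
python3 - <<'E'
from h import *
snap('wrist','pics/w14.png')
snap('scene','pics/scene14.png'); crop('pics/scene14.png','pics/scene14a.png',130,110,330,260,4)
snap('top','pics/top14.png'); crop('pics/top14.png','pics/top14a.png',160,80,420,275,3)
E
python3 go.py 0.6723 -0.083 0.0284 1.6356
```

```text
time_s: 26.85
eef_pos: [0.6715, -0.0828, 0.2467]
eef_rot: [-0.001, -0.032, 0.999, -0.0]
wrist_force: [-0.2, 0.2, 0.4]
opening: 0.0856
t 27.0 pos [ 0.6716 -0.0828  0.2463] yaw 1.6352 shift [-1.100e-03 -2.000e-04  2.179e-01] turn/pi [-0.0001 -0.0006 -0.0001] F [0.42 0.42 0.23] open 0.0854
```

View pics/w14.png

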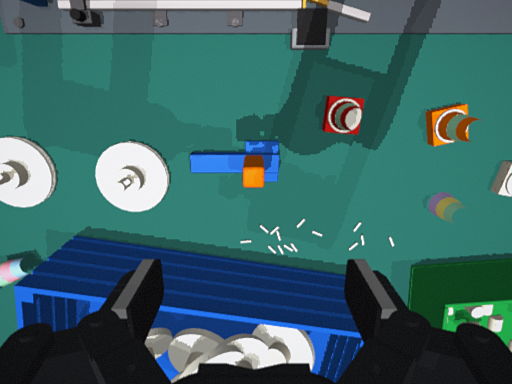

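View pics/scene14a.png

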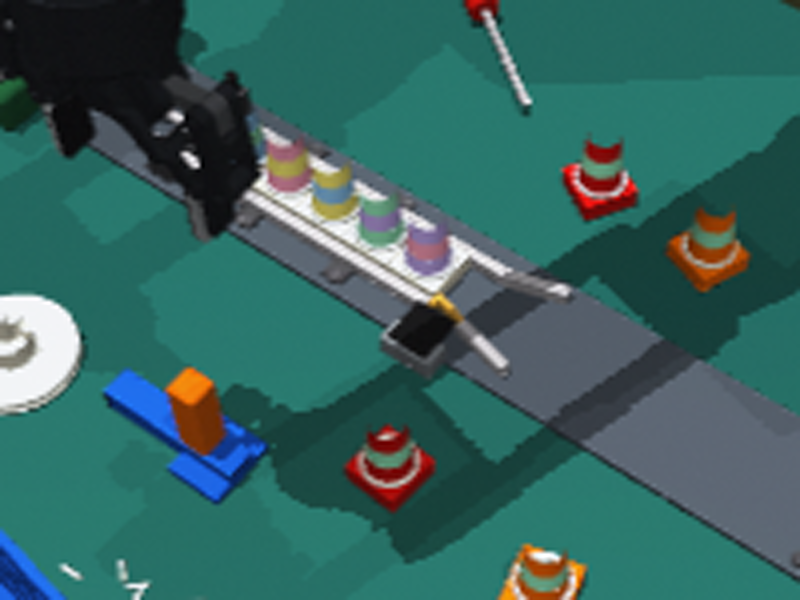

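View pics/top14a.png

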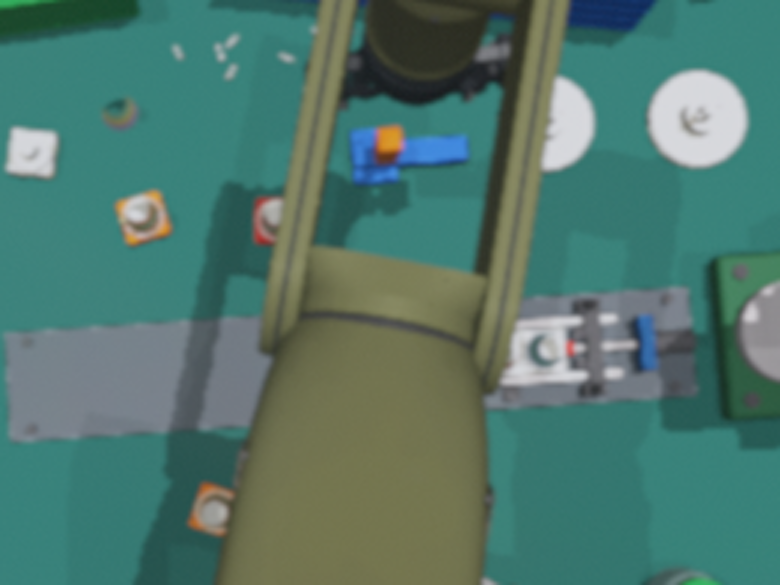

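```bash
python3 -c "
from station import job; print(job.close_job())"
```

```text
the job is handed in; nothing more can be done
None
```

The row is in the lane behind the catch, and the pusher stands released on the bench. I handed the job in after about 27 s of the 72 s allowed; no verdict is reported.

- **Pushing:** I held the pusher by its handle and pushed all five carriers along the centre line. The nose was about 1 mm off or less in the checks made before and at the mouth. Against the plunger and catch the force was about 7 to 9.5 N.
- **Catch:** It snapped out at the expected place. The force dropped to about 5 N and the wrist picture showed the tooth out.
- **Home:** The row went solid about 9 to 10 mm later. I pressed it to about 16 N by the wrist sensor; the highest reading I saw was 16.2 N. I then backed off slowly.
- **Last checks:** After backing off, the wrist and scene pictures showed the last (lilac) carrier resting against the tooth, with the row straight. The pusher stands upright, about 190 mm from the lane's centre line. The gripper is open and well above everything, and nothing else looked moved.
- **Not confirmed:** I had no direct reading of the contact force on the carrier or of the plunger's travel, so those rest on the wrist force and the pictures. Under load the tool pitched by up to 0.018 rad, and I corrected that before setting the pusher down. In the final pictures the arm hid part of the row, so each view shows only part of it.

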